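# Index the gauge carousel and lock it

### The job

First turn the gauge carousel to the front: touch its plain round rim softly and push it round with light fingertip pressure (at no time over 20 N), not the gauges or the slotted lug standing on it, until the V-block with its slotted lug faces the slotted post. Then take the locking key from its rest and press it gently down through both slots until it is fully home and upright, and let go. Leave the other tools where they are.

Things in the scene. Friction and masses are not known exactly. Their poses are not given: they have to be found in the camera images.
- base: Fixed grey round foot of the carousel, 200 mm across and 26 mm high, standing on the bench. Origin on the turning axis at bench height. Its -x axis points to the front, where a tongue carries the slotted post.
- carousel: Aluminium plate, 260 mm across, 24 thick, top 52 mm above the bench, smooth hard rim out of true by an unknown amount: it lies 122 to 138 mm from the axis, so feel for it. Turns either way, stays where left. Origin on the axis at the underside; -x points through the lug. About 5.5 N tangential at the rim turns it; a fingertip pressed radially with 11 to 16 N drags it. Over 20 N is too much.
- gate: Slotted steel post fixed to the base: two upright cheeks 10 mm thick, 30 mm long (x), 16 mm apart, ending 28 mm above the slot floor between them. Origin: middle of the slot floor, 158 mm from the turning axis, 56 mm above the bench. The slot runs along x (+x points to the turning axis), y is across it.
- lug: Slotted steel lug on the carousel in front of the V-block: two cheeks and slot floor of the same sizes and heights as the post. Origin: middle of its slot floor, 106 mm from the turning axis; slot radial, along its x. Facing front, it is in line with the post slot, its origin 52 mm in +x of the post's origin. Not to be pushed by the fingers.
- gauges: The gauges fixed on top of the carousel, turning with it: a V-block right behind the lug, a stepped cylinder, a three-step block and a ring, all within 80 mm of the axis and none higher than 40 mm above the plate. Origin on the axis at the top of the plate. Not to be pushed.
- rest: Fixed rest for the key: wooden foot 80 x 70 x 8 mm with two steel cheeks 60 mm long, 14.6 mm apart and reaching 30 mm above the bench. Origin: middle of its slot floor, 8 mm above the bench; the slot runs along its x axis.
- key: Loose steel key, 160 g, upright in the rest. Blade 66 mm long (x), 13 thick (y), 45 high; the lowest 14 mm taper to 4 mm thick, so pressed down with 5 to 20 N it draws in a lug up to 4 mm off. Grip block on top 36 x 22 (y) mm, 45 to 75 mm above the foot. Origin: centre of the foot, z up. Home: on both slot floors, 26 mm in +x of the post's origin, along the slot.
- file: Bystander: loose flat file with grey handle, about 260 mm long, lying on the bench.
- square: Bystander: loose small try square, 75 x 120 mm, lying on the bench.
- punch_pot: Bystander: loose dark steel weight, 60 mm across and 55 mm high.
There are look-alikes about, which are no part of the job. Leave any blue or red look-alike of the key alone.

How it is judged:
On the way:
1. With the key still in its rest, the carousel has been turned by its rim so that the lug slot stands in line with the post slot to within 6 mm, and rests there (y of lug in the frame of gate between -0.006 and 0.006 m and horizontal distance between lug and gate below 0.059 m and angular speed of carousel below 0.1 rad/s and distance of key from where it was at the start of the episode below 0.015 m), for 0.2 s.
At the end, for the whole second after the job is handed in: The lug slot is in line with the post slot (within 4 mm), and the key stands upright (within 7 degrees) and at rest through both slots, its foot within 3 mm of the slot floor, within 12 mm of the middle lengthwise, released (y of lug in the frame of gate between -0.004 and 0.004 m and horizontal distance between lug and gate below 0.057 m and z of key in the frame of gate between -0.004 and 0.003 m and x of key in the frame of gate between 0.014 and 0.038 m and y of key in the frame of gate between -0.005 and 0.005 m and angle between the x axis of key and the x axis of gate, either way round below 0.12 rad and angle between key's own z axis and vertical below 0.12 rad and linear speed of key below 0.02 m/s and angular speed of carousel below 0.05 rad/s); the robot touches nothing.
It fails at once if the carousel pressed by the robot with more than 20 N (contact force between any of the fingers, the arm and carousel above 20 N).
It fails at once if the lug or the gauges pushed by the robot (more than 2 N) (contact force between any of the fingers, the arm and lug above 2 N or contact force between any of the fingers, the arm and gauges above 2 N).
It fails at once if the key forced with more than 40 N on post or carousel (contact force between key and base above 40 N or contact force between key and carousel above 40 N).
It fails at once if another tool shifted by more than 15 mm (distance of any of file, square, punch_pot from where it was at the start of the episode above 0.015 m).
It also fails if it takes over 72 s, if anything falls off the work surface, if the arm or the gripper's body presses on something with over 40 N, if the wrist force passes 120 N, or if a joint passes its speed limit or range.

### The arm

A 6-joint arm with a two-finger parallel gripper is mounted at the origin on the work surface. World frame = base frame: x ahead of the robot, y to its left, z up, the work surface at z = 0. Lengths are in m, angles in rad, forces in N, time in s.
With the tool pointing down it reaches from about 0.275 to 1 m from the base axis. Payload 8.4 kg.
Tool frame: the origin (TCP) lies on the centre line of the jaws, within the pads' length; the fingertips stand 19 mm ahead of it and the grasp point (between the pads) is the TCP (tip_extent is the distance from the TCP to the fingertips, in m); z points along the fingers, y is the direction in which the jaws open and shut (so a half turn about z gives the same grasp; the last joint's range is limited). The gripper opens to 85 mm and grips with 20 to 120 N. Pads are 22 mm wide; open, the fingers measure 114 mm over their backs; the gripper's body (76 mm by 85 mm) begins 54 mm behind the grasp point. The pads swing forward as they close: fully open they stand 13 mm farther back than shut.
Start: joints at [-1.104, 0.353, 1.633, -0, 1.155, -0.002], TCP at [0.282, -0.558, 0.25] pointing down, gripper open.
Joint ranges: [-2.63, 2.63], [-0.92, 2.1], [0.06, 2.66], [-1.3, 4.44], [0, 2.69], [-3.02, 3.02]. Speed limits (rad/s): [2.22, 2.22, 2.79, 3.14, 3.14, 3.14].

### API

Orientations are given as [roll, pitch, yaw] about the fixed x, y, z axes, in that order (R = Rz(yaw) Ry(pitch) Rx(roll)).
In Python, from rig import observe, read_camera, job_done, tip_extent gives the robot as it stands.
- The arm moves only by the tool apply_moves, never from a script. Its argument "targets" is one flat list of numbers, 7 for each row, row after row: the shift along the tool's x, y, z scaled (see below), then the turn, a rotation vector about the tool's x, y, z scaled (see below), then the closure, from -1 (fully open) to 1 (shut), so that 0 is half open. A call has 1 to 8 rows; each row is the pose to reach, as a shift and turn from the pose commanded when the call began, along the tool's axes at that moment, turning the shorter way round; what a row does not reach only later rows make up. The controller multiplies each number of a shift by 250 mm and each number of a turn by pi rad. A row lasts 1/8 s, in which the tool goes at most 62.5 mm and 10.7 degrees, less where a joint would pass 70% of its speed; a pose out of reach is approached as far as the arm can. A call with a number of a shift or a turn outside -1 to 1 is refused whole. A call with a gripper value outside its range is refused whole. The fingers move at their own pace and stop on an object; "newtons" is the grip in N (left out, the last holds). Time passes only in rows, so rows that repeat a pose let the fingers close. It gives the time, the measured TCP pose, the force and the opening at its end, in the units of the state.
- observe(): the state, without advancing time (a new reading comes with each control period).
- read_camera(name): name is "side" or "top" or "wrist"; returns a dict with "image" (400x640x3 uint8, red, green, blue), "fovy" (degrees; the focal length in pixels is half the picture's height over the tangent of half this angle, whatever the lens; pixels are square), "cx", "cy" (the principal point, pixels), "rvec" (rotation vector, rad) and "tvec" (3), from world to camera coordinates, as OpenCV has them; the wrist camera has in their place "hand_eye" (4x4, takes a point from camera to tool coordinates, whose origin is the TCP and whose axes are the flange's). Camera axes: x right, y down, z forward; pixel columns grow to the right and rows downward; lengths in m; the calibration is good to about 2 mm. A picture is of the moment at which its call begins: read the wrist's pose just before it. There is no depth.
- job_done(): hands the job in, once; it reports no verdict.
The state is a dict: "t": time; "qpos": joint angles; "joint_velocities": joint speeds; "joint_efforts": joint torques, N m; "tool_pos": TCP position; "tool_rot": TCP orientation; "ft_force": force on the tool from outside, world axes, zero at the start; "torque": the same for the moment, N m; "width": finger opening in m.
Only numpy, scipy, OpenCV 4.12 (cv2) and the standard library are available. Lean on these libraries where they do the work, as an engineer would, in place of code of your own. Each camera call takes 0.05 s, during which the arm holds its last target.

## Working session

There is one attempt and no reset: what is moved stays moved. The work goes in short steps, Python scripts to look and compute and a tool call to move; the robot and the scene stay as the last step left them, time stands still between calls to the robot, and variables do not carry over. Pictures are saved under pics/ and viewed, and the job is handed in when it is done.

Besides the shell and the picture viewer there is one more tool, called after "Call:" by a JSON object that holds its "method" and its "body". apply_moves: Moves the arm, as the interface text tells. Shifts and turns lie within -1 to 1; 1 stands for 250 mm of shift or pi rad of turn. Its arguments: {"type":"object","properties":{"targets":{"type":"array"},"newtons":{"type":"number"}},"required":["targets"]}

```bash
ls; mkdir -p pics; python3 - <<'E'
from rig import *
import cv2
s=observe();print(s)
for n in ["side","top","wrist"]:
    c=read_camera(n); cv2.imwrite(f"pics/{n}0.png",c["image"][:,:,::-1]); print(n,{k:v for k,v in c.items() if k!="image"})
print(tip_extent)
E
```

```text
pics
{'t': 0.0, 'qpos': array([-1.10443113e+00,  3.53651077e-01,  1.63411567e+00, -1.85081719e-05,
        1.15521628e+00, -2.43588679e-03]), 'joint_velocities': array([ 8.39392414e-04, -9.61902267e-04,  8.36575656e-04,  3.75272476e-05,
        1.54888599e-03, -1.07699647e-03]), 'joint_efforts': array([-1.69468811e-03, -6.05248117e+01, -3.42063081e+01,  1.50659880e-04,
        9.57126467e-03,  4.17275567e-05]), 'tool_pos': array([ 0.28216087, -0.55718468,  0.24956774]), 'tool_rot': array([-3.14020225e+00,  1.35355613e-05,  4.68808574e-01]), 'ft_force': array([ 0.03962231, -0.25402284, -0.01307563]), 'torque': array([-0.06704161,  0.04370832,  0.01242039]), 'width': 0.08550534151955724}
side {'fovy': 48.17610346666717, 'cx': 323.2664500624671, 'cy': 193.04163625843992, 'rvec': array([ 1.03162393, -2.49116812,  0.99553324]), 'tvec': array([0.39720579, 0.29191374, 0.90583386])}
top {'fovy': 47.638855284266256, 'cx': 311.40353049015675, 'cy': 205.12249972890476, 'rvec': array([ 2.16166378, -2.20422523,  0.14291342]), 'tvec': array([0.02103433, 0.50817336, 1.10978715])}
wrist {'fovy': 70.86331061604581, 'cx': 320.12702528560726, 'cy': 198.00102198563363, 'hand_eye': array([[ 2.92835101e-04, -9.64889348e-01, -2.62656543e-01,
         6.60860809e-02],
       [ 9.99999951e-01,  2.53550908e-04,  1.83458274e-04,
        -4.09101311e-04],
       [-1.10420129e-04, -2.62656584e-01,  9.64889375e-01,
        -1.23076828e-01],
       [ 0.00000000e+00,  0.00000000e+00,  0.00000000e+00,
         1.00000000e+00]])}
0.019
```

View pics/side0.png

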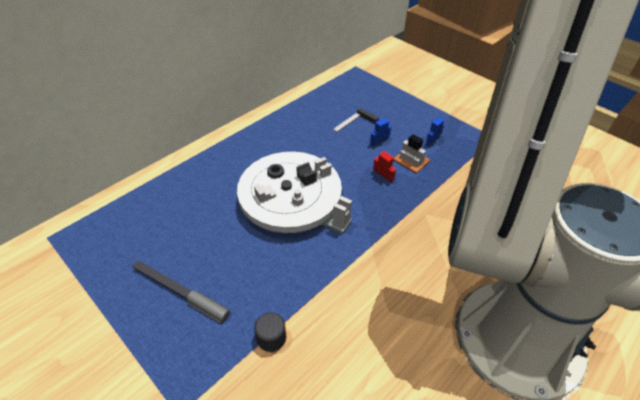

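View pics/top0.png

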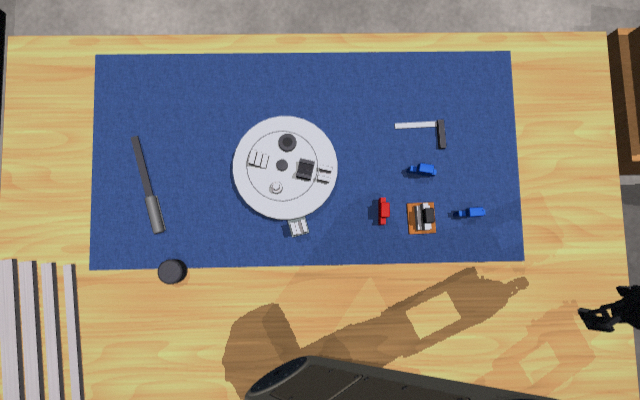

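View pics/wrist0.png

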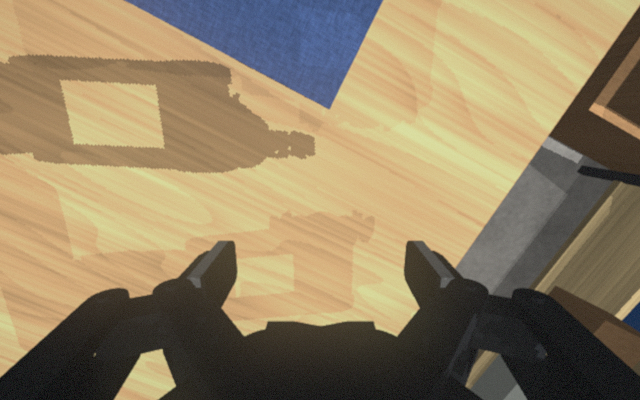

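```bash
cat > h.py <<'E'
import numpy as np, cv2
from rig import *
from scipy.spatial.transform import Rotation as R
def cam(n):
    c=read_camera(n); return c
def K(c):
    f=200/np.tan(np.radians(c["fovy"])/2); return np.array([[f,0,c["cx"]],[0,f,c["cy"]],[0,0,1]])
def pose(c,s=None):
    "returns Rwc, origin"
    if "rvec" in c:
        Rm=R.from_rotvec(c["rvec"]).as_matrix(); return Rm.T,-Rm.T@c["tvec"]
    T=np.eye(4);T[:3,:3]=R.from_euler("xyz",s["tool_rot"]).as_matrix();T[:3,3]=s["tool_pos"]
    T=T@c["hand_eye"]; return T[:3,:3],T[:3,3]
def cast(c,uv,z,s=None):
    Rm,o=pose(c,s); uv=np.atleast_2d(uv).astype(float)
    d=(Rm@np.linalg.inv(K(c))@np.c_[uv,np.ones(len(uv))].T).T
    return o+d*((z-o[2])/d[:,2])[:,None]
def proj(c,P,s=None):
    Rm,o=pose(c,s); p=(K(c)@Rm.T@(np.atleast_2d(P)-o).T).T; return p[:,:2]/p[:,2:]
def crop(c,x0,y0,x1,y1,k,name):
    im=c["image"][y0:y1,x0:x1,::-1]; cv2.imwrite("pics/"+name,cv2.resize(im,None,fx=k,fy=k,interpolation=cv2.INTER_CUBIC))
E
python3 - <<'E'
from h import *
c=cam("top"); crop(c,220,105,350,245,4,"t_car.png"); crop(c,360,110,500,240,5,"t_key.png")
im=c["image"].astype(int); np.save("top0.npy",c["image"])
# plate: light greyish
m=((im.min(2)>150)&(im.max(2)-im.min(2)<25)).astype(np.uint8)
m[:, :200]=0;m[:,380:]=0;m[:100]=0;m[250:]=0
m=cv2.morphologyEx(m,cv2.MORPH_OPEN,np.ones((3,3)))
cs,_=cv2.findContours(m,0,2)
for k in sorted(cs,key=cv2.contourArea)[-3:]:
    print(cv2.contourArea(k),cv2.fitEllipse(cv2.convexHull(k)) if len(k)>5 else 0)
print(cast(c,[(285,168),(298,228)],0.052))
s=cam("side"); crop(s,330,100,460,200,6,"s_key.png"); crop(s,225,140,365,245,5,"s_car.png")
E
```

```text
36.5 ((303.5714416503906, 224.2484893798828), (4.050073146820068, 15.718286514282227), 166.79415893554688)
77.0 ((295.3511962890625, 227.91156005859375), (8.682525634765625, 16.278722763061523), 163.71780395507812)
8294.5 ((284.6273193359375, 167.32415771484375), (102.83971405029297, 104.38744354248047), 89.98094177246094)
[[0.59890278 0.07507577 0.052     ]
 [0.45045772 0.04571534 0.052     ]]
```

View pics/t_car.png

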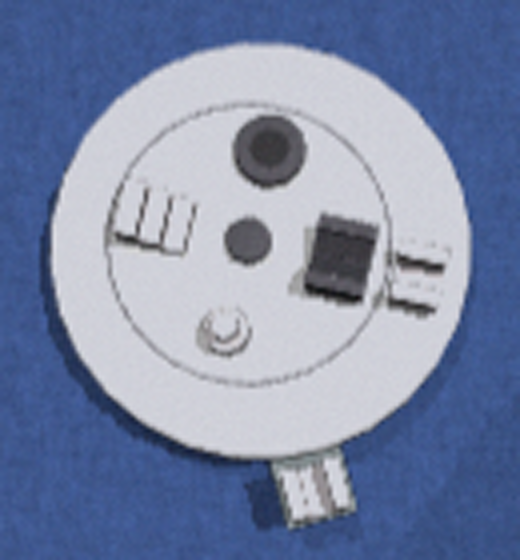

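View pics/t_key.png

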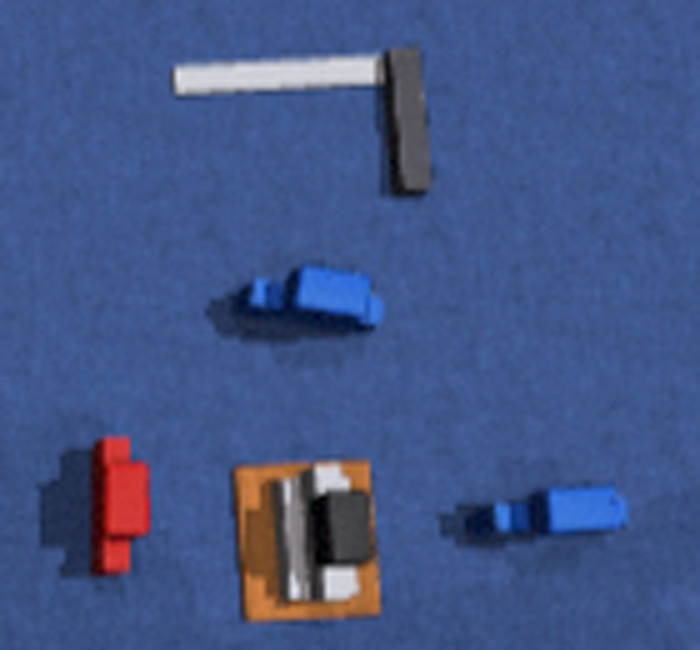

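View pics/s_key.png

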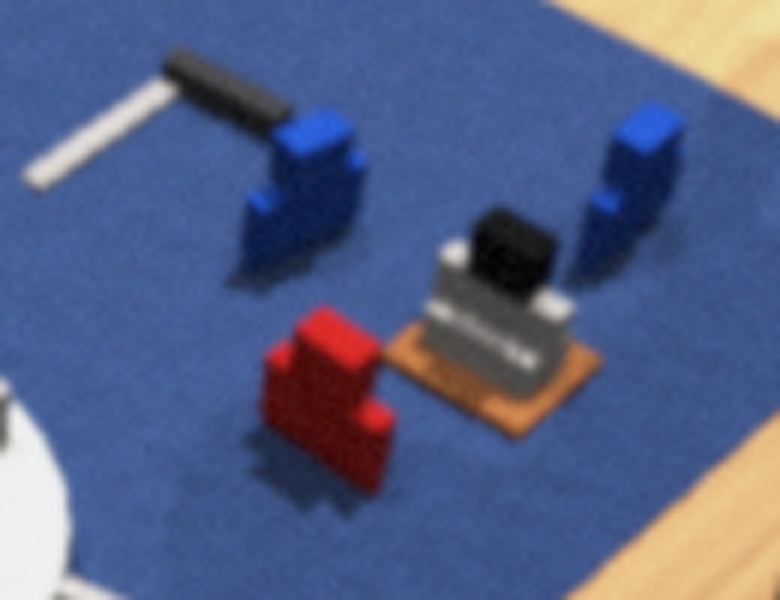

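View pics/s_car.png

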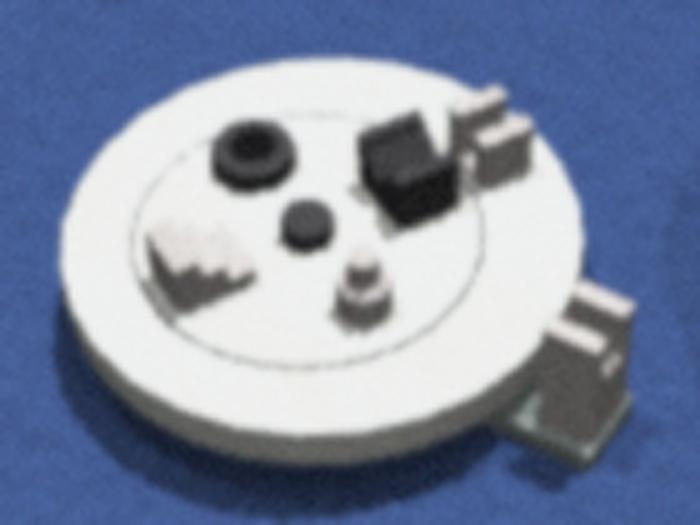

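```bash
cat >> h.py <<'E'
import json
def setcmd(p,yaw): json.dump([list(p),yaw],open("cmd.json","w"))
def getcmd(): p,y=json.load(open("cmd.json")); return np.array(p),y
def Rt(yaw): return R.from_euler("xyz",[np.pi,0,yaw]).as_matrix()
def rows(goals,upd=False):
    "goals: list of (pos,yaw) world; prints shift/turn numbers relative to commanded pose"
    p0,y0=getcmd(); R0=Rt(y0)
    for p,y in goals:
        sh=R0.T@(np.array(p)-p0)/0.25
        dy=(y-y0+np.pi)%(2*np.pi)-np.pi
        print(np.round(sh,4),"turn z",round(-dy/np.pi,4))
def applied(sh,tz):
    "update commanded pose after numbers sent (last row)"
    p0,y0=getcmd(); p=p0+Rt(y0)@(np.array(sh)*0.25); setcmd(p,y0-tz*np.pi); print("cmd",np.round(p,4),round(y0-tz*np.pi,4))
def tri(c1,uv1,c2,uv2):
    A=[];b=[]
    for c,uv in((c1,uv1),(c2,uv2)):
        Rm,o=pose(c); d=Rm@np.linalg.inv(K(c))@np.array([*uv,1.]); d/=np.linalg.norm(d); P=np.eye(3)-np.outer(d,d); A.append(P);b.append(P@o)
    x=np.linalg.lstsq(np.vstack(A),np.hstack(b),rcond=None)[0]; return x
E
python3 - <<'E'
from h import *
setcmd([0.282,-0.558,0.25],0.4688)
t=cam("top");s=cam("side")
hub=tri(t,(220+247/4,105+240/4),s,(225+307/5,140+213/5)); print("hub",hub)
key=tri(t,(360+344/5,110+524/5),s,(330+520/6,100+232/6)); print("keygrip",key)
print(cast(t,[(281.8,165)],.06),cast(t,[(360+344/5,110+524/5)],.083), cast(s,[(225+307/5,140+213/5)],.06))
print("post",cast(t,[(220+315/4,105+490/4)],.084),"lug",cast(t,[(220+418/4,105+270/4)],.084))
print(t["tvec"], observe()["t"])
E
```

```text
hub [0.60427075 0.08299696 0.06708916]
keygrip [ 0.47364927 -0.26889246  0.08008026]
[[0.60497885 0.08256975 0.06      ]] [[ 0.47433275 -0.26740966  0.083     ]] [[0.61040807 0.07899312 0.06      ]]
post [[0.4499607  0.04391669 0.084     ]] lug [[ 0.58054013 -0.02013032  0.084     ]]
[0.02103433 0.50817336 1.10978715] 0.35
```

```bash
python3 - <<'E'
from h import *
rows([((0.42,-0.295,0.22),0.4688)])
E
```

```text
[ 0.9678 -0.6891  0.12  ] turn z -0.0
```

Call:
{"method": "apply_moves", "body": {"targets": [0.968,-0.689,0.12,0,0,0,-1,0.968,-0.689,0.12,0,0,0,-1,0.968,-0.689,0.12,0,0,0,-1,0.968,-0.689,0.12,0,0,0,-1,0.968,-0.689,0.12,0,0,0,-1,0.968,-0.689,0.12,0,0,0,-1,0.968,-0.689,0.12,0,0,0,-1]}}

```text
t: 1.23
tool_pos: [0.4206, -0.2949, 0.2205]
tool_rot: [3.141, 0.0, 0.47]
ft_force: [0.3, -0.3, -0.1]
width: 0.0853
```

```bash
python3 - <<'E'
from h import *
applied([.968,-.689,.12],0)
s=observe(); c=cam("wrist"); np.savez("w_key.npz",im=c["image"],pos=s["tool_pos"],rot=s["tool_rot"]); cv2.imwrite("pics/w_key.png",c["image"][:,:,::-1]); print(s["t"],s["tool_pos"],s["tool_rot"],s["ft_force"],abs(s["joint_velocities"]).max())
rows([((0.53,-0.03,0.22),1.57)])
E
```

```text
cmd [ 0.4201 -0.295   0.22  ] 0.4688
1.225 [ 0.42055048 -0.29485746  0.22047155] [3.14101878e+00 1.23706501e-04 4.69689943e-01] [ 0.2693673  -0.29101479 -0.12601743] 0.025316411698411142
[ 0.8712 -0.7469 -0.    ] turn z -0.3505
```

View pics/w_key.png

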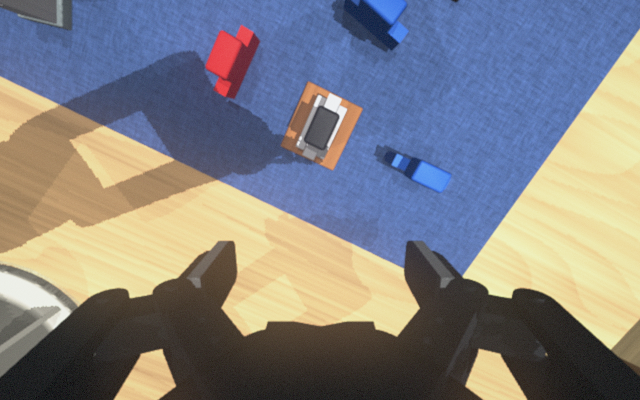

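Call:
{"method": "apply_moves", "body": {"targets": [0.87,-0.747,0,0,0,-0.35,1,0.87,-0.747,0,0,0,-0.35,1,0.87,-0.747,0,0,0,-0.35,1,0.87,-0.747,0,0,0,-0.35,1,0.87,-0.747,0,0,0,-0.35,1,0.87,-0.747,0,0,0,-0.35,1,0.87,-0.747,0,0,0,-0.35,1,0.87,-0.747,0,0,0,-0.35,1], "newtons": 40}}

```text
t: 2.28
tool_pos: [0.5301, -0.0309, 0.2203]
tool_rot: [3.142, 0.0, 1.563]
ft_force: [-0.2, 0.2, 0.7]
width: 0.0001
```

```bash
python3 - <<'E'
from h import *
applied([.87,-.747,0],-.35)
s=observe(); c=cam("wrist"); np.savez("w_car.npz",im=c["image"],pos=s["tool_pos"],rot=s["tool_rot"]); cv2.imwrite("pics/w_car.png",c["image"][:,:,::-1]); print(s["t"],s["tool_pos"],s["tool_rot"],s["ft_force"],abs(s["joint_velocities"]).max(),s["width"])
d=np.load("w_key.npz");im=d["im"][70:180,270:380,::-1];cv2.imwrite("pics/w_keyc.png",cv2.resize(im,None,fx=5,fy=5,interpolation=2))
E
```

```text
cmd [ 0.5297 -0.0301  0.22  ] 1.5684
2.275 [ 0.53008696 -0.03086513  0.22031938] [3.14152764e+00 1.68260763e-04 1.56310308e+00] [-0.17691454  0.15645599  0.66205405] 0.007775784804840509 5.1806536854975966e-05
```

View pics/w_car.png

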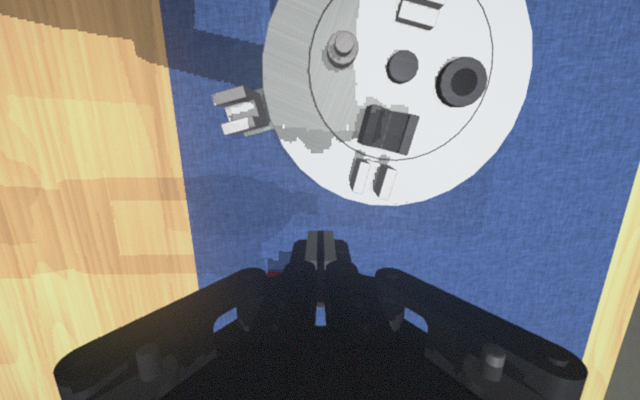

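View pics/w_keyc.png

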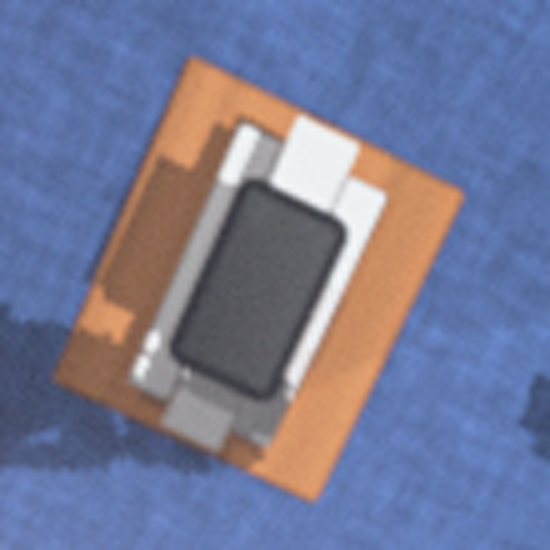

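```bash
python3 - <<'E'
from h import *
d=np.load("w_car.npz");im=d["im"][:,:,::-1]
cv2.imwrite("pics/a.png",cv2.resize(im[70:150,195:285],None,fx=7,fy=7,interpolation=2))
cv2.imwrite("pics/b.png",cv2.resize(im[35:215,330:430],None,fx=4,fy=4,interpolation=2)[:600])
E
```

```text
(no output)
```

View pics/a.png

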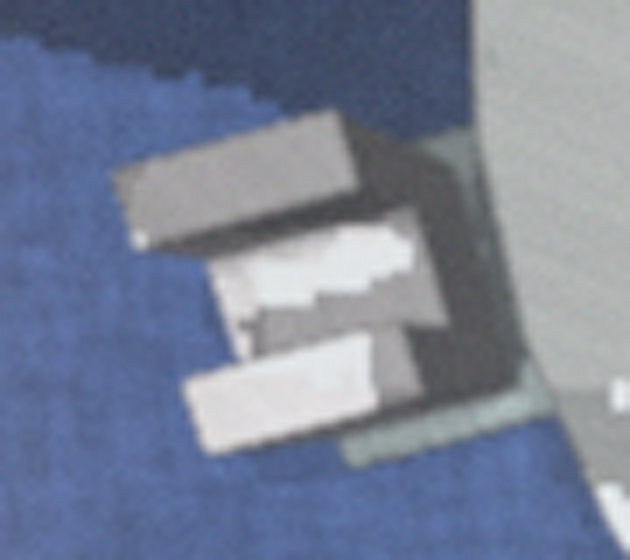

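View pics/b.png

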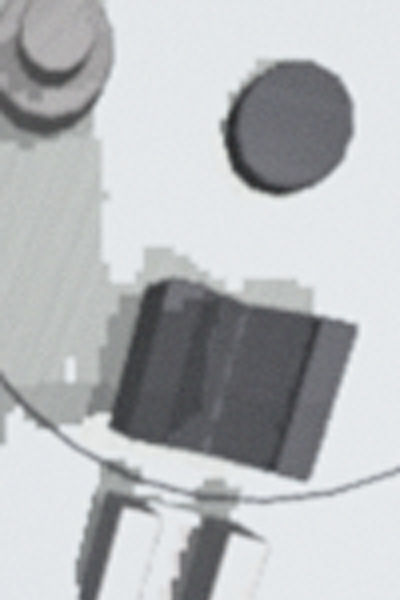

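```bash
python3 - <<'E'
from h import *
d=np.load("w_car.npz");s=dict(tool_pos=d["pos"],tool_rot=d["rot"])
c=cam("wrist")
a=np.array([(115,175),(335,112),(358,188),(140,248),(185,382),(402,325),(425,392),(208,455)])/7+[195,70]
P=cast(c,a,.084,s); print(P[:,:2].round(4)); pc=P.mean(0)
def ang(v): return np.degrees(np.arctan2(v[1],v[0]))
for i,j in((0,1),(3,2),(4,5),(7,6)): print(ang(P[j]-P[i]),np.linalg.norm(P[j]-P[i]))
print("post",pc)
for z in(.055,.06,.064): print("hub",cast(c,[(404.3,65.8)],z,s)[0,:2])
# lug tops
d_im=d["im"]
cv2.imwrite("pics/l.png",cv2.resize(d_im[140:210,335:415,::-1],None,fx=8,fy=8,interpolation=2)[:600])
# etched ring / plate rim in top + rim in wrist
t=np.load("top0.npy").astype(int)
im=d_im.astype(int)
m=((im.min(2)>120)&(im[:,:,2]-im[:,:,0]<30)).astype(np.uint8); m[:,:262]=0;m[225:]=0
cs,_=cv2.findContours(m,0,2);k=max(cs,key=cv2.contourArea)[:,0]; k=k[(k[:,1]>5)]
Pk=cast(c,k,.052,s)[:,:2]
from scipy.optimize import least_squares
f=least_squares(lambda q:np.hypot(Pk[:,0]-q[0],Pk[:,1]-q[1])-q[2],[.605,.08,.13],loss="soft_l1",f_scale=.002);print("rim circle",f.x,np.median(abs(f.fun)))
E
```

```text
[[0.4358 0.0586]
 [0.4637 0.0657]
 [0.4659 0.0569]
 [0.438  0.05  ]
 [0.442  0.0337]
 [0.4702 0.0405]
 [0.4725 0.0322]
 [0.4441 0.0246]]
14.288336139790703 0.028812600570641386
13.889208692902729 0.02872428950568415
13.520541320527398 0.02898251053899458
15.035823562356898 0.029489798184776744
post [0.45401732 0.04527569 0.084     ]
hub [0.60984926 0.08575504]
hub [0.60847007 0.08488663]
hub [0.60736673 0.08419191]
rim circle [0.60273761 0.07580715 0.12796747] 0.00043056622274036116
```

View pics/l.png

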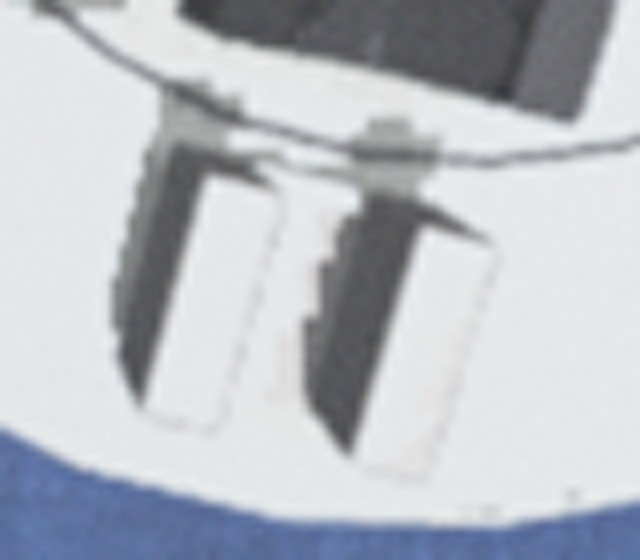

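```bash
python3 - <<'E'
from h import *
d=np.load("w_car.npz");s=dict(tool_pos=d["pos"],tool_rot=d["rot"])
c=cam("wrist")
a=np.array([(205,178),(282,192),(215,432),(145,405),(425,225),(497,245),(425,480),(355,455)])/8+[335,140]
P=cast(c,a,.084,s)[:,:2]; l=P.mean(0)
ax=np.array([.6073,.0842]);post=np.array([.4540,.0453])
def ang(v): return np.degrees(np.arctan2(v[1],v[0]))
print("lug",l,np.linalg.norm(l-ax),ang(l-ax)%360,"post",ang(post-ax)%360)
for i,j in((0,3),(1,2),(4,7),(5,6)): print(ang(P[j]-P[i])%360,np.linalg.norm(P[j]-P[i]))
E
```

```text
lug [ 0.58120778 -0.01872342] 0.10617925213136632 255.77458218202474 post 194.23832864876766
256.8396191811156 0.027667652908550142
256.5470206554931 0.02942932675471932
256.15493237678237 0.028436010227116327
256.5406114008663 0.02916423860562714
```

```bash
python3 - <<'E'
from h import *
ax=np.array([.6073,.0842]); a=np.radians(105);u=np.array([np.cos(a),np.sin(a)])
q=ax+.165*u; rows([((*q,.22),a),((*q,.05),a)])
E
```

```text
[ 1.0951  0.1368 -0.    ] turn z -0.0841
[1.0951 0.1368 0.68  ] turn z -0.0841
```

Call:
{"method": "apply_moves", "body": {"targets": [0.95,0.136,0,0,0,-0.084,1,0.95,0.136,0,0,0,-0.084,1,0.95,0.136,0,0,0,-0.084,1,0.95,0.136,0,0,0,-0.084,1,0.95,0.136,0,0,0,-0.084,1]}}

```text
t: 3.05
tool_pos: [0.5651, 0.2108, 0.2203]
tool_rot: [3.141, -0.001, 1.834]
ft_force: [0.2, -0.0, 0.1]
width: -0.0003
```

```bash
python3 - <<'E'
from h import *
applied([.95,.136,0],-.084)
ax=np.array([.6073,.0842]); a=np.radians(105);u=np.array([np.cos(a),np.sin(a)])
q=ax+.165*u; rows([((*q,.22),a),((*q,.05),a),((*(ax+.150*u),.05),a)])
E
```

```text
cmd [0.5643 0.2073 0.22  ] 1.8323
[ 0.1399  0.0386 -0.    ] turn z -0.0001
[0.1399 0.0386 0.68  ] turn z -0.0001
[0.0799 0.0387 0.68  ] turn z -0.0001
```

Call:
{"method": "apply_moves", "body": {"targets": [0.14,0.039,0,0,0,0,1,0.14,0.039,0.2,0,0,0,1,0.14,0.039,0.4,0,0,0,1,0.14,0.039,0.58,0,0,0,1,0.14,0.039,0.68,0,0,0,1,0.14,0.039,0.68,0,0,0,1,0.09,0.039,0.68,0,0,0,1,0.09,0.039,0.68,0,0,0,1]}}

```text
t: 4.05
tool_pos: [0.5695, 0.231, 0.0519]
tool_rot: [3.139, -0.0, 1.831]
ft_force: [0.0, 0.2, 0.2]
width: -0.0002
```

```bash
python3 - <<'E'
from h import *
applied([.09,.039,.68],0)
ax=np.array([.6073,.0842]); a=np.radians(105);u=np.array([np.cos(a),np.sin(a)])
s=observe();p=s["tool_pos"];print(p,s["t"],np.linalg.norm(p[:2]-ax),s["ft_force"])
c=cam("wrist");cv2.imwrite("pics/w3.png",c["image"][:,:,::-1]);c=cam("top");crop(c,180,80,360,240,4,"t3.png")
E
```

```text
cmd [0.5679 0.2315 0.05  ] 1.8323
[0.56951078 0.23104437 0.05186053] 4.05 0.15162879844246227 [0.03670855 0.17699523 0.21727416]
```

View pics/w3.png

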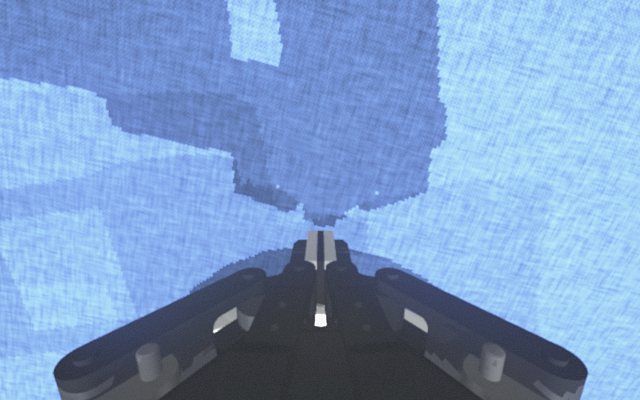

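View pics/t3.png

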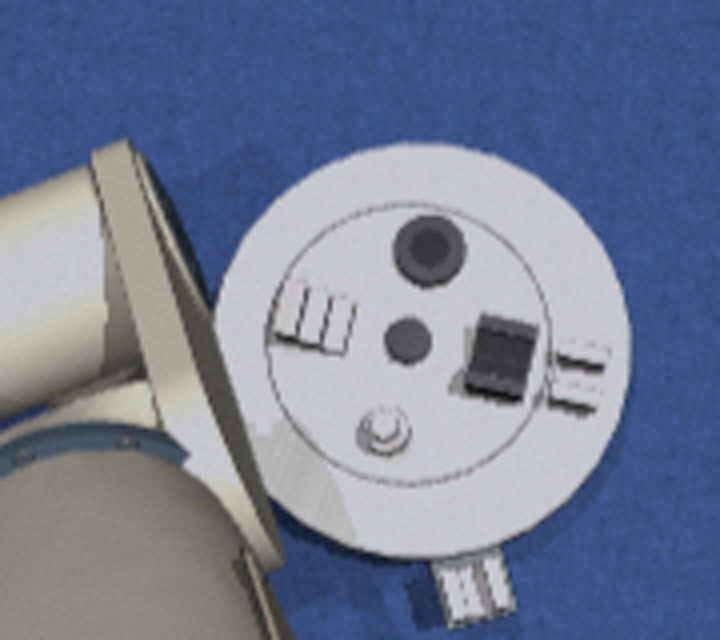

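Call:
{"method": "apply_moves", "body": {"targets": [-0.016,0,0,0,0,0,1,-0.032,0,0,0,0,0,1,-0.032,0,0,0,0,0,1]}}

```text
t: 4.53
tool_pos: [0.5704, 0.224, 0.0503]
tool_rot: [3.142, -0.0, 1.832]
ft_force: [-0.3, -0.2, -0.6]
width: 0.0002
```

Call:
{"method": "apply_moves", "body": {"targets": [-0.008,0,0,0,0,0,1,-0.008,0,0,0,0,0,1]}}

```text
t: 4.78
tool_pos: [0.5709, 0.2222, 0.0502]
tool_rot: [-3.141, 0.0, 1.832]
ft_force: [0.0, -0.2, -0.1]
width: -0.0001
```

Call:
{"method": "apply_moves", "body": {"targets": [-0.008,0,0,0,0,0,1,-0.008,0,0,0,0,0,1]}}

```text
t: 5.03
tool_pos: [0.5714, 0.2203, 0.0503]
tool_rot: [-3.142, -0.0, 1.832]
ft_force: [-1.0, 0.9, 1.8]
width: 0.0004
```

Call:
{"method": "apply_moves", "body": {"targets": [-0.006,0,0,0,0,0,1,-0.006,0,0,0,0,0,1]}}

```text
t: 5.28
tool_pos: [0.5718, 0.2188, 0.0503]
tool_rot: [-3.142, 0.0, 1.832]
ft_force: [0.7, 0.3, -0.3]
width: -0.0
```

Call:
{"method": "apply_moves", "body": {"targets": [-0.004,0,0,0,0,0,1,-0.004,0,0,0,0,0,1]}}

```text
t: 5.52
tool_pos: [0.5721, 0.2179, 0.0503]
tool_rot: [-3.142, -0.0, 1.832]
ft_force: [-0.4, -0.7, -0.9]
width: -0.0002
```

Call:
{"method": "apply_moves", "body": {"targets": [-0.004,0,0,0,0,0,1,-0.004,0,0,0,0,0,1]}}

```text
t: 5.78
tool_pos: [0.5723, 0.217, 0.0503]
tool_rot: [-3.142, -0.0, 1.832]
ft_force: [0.8, 0.2, 0.3]
width: 0.0004
```

Call:
{"method": "apply_moves", "body": {"targets": [-0.004,0,0,0,0,0,1,-0.004,0,0,0,0,0,1]}}

```text
t: 6.02
tool_pos: [0.5726, 0.216, 0.0503]
tool_rot: [-3.142, -0.0, 1.832]
ft_force: [-0.2, -0.3, -0.1]
width: 0.0002
```

Call:
{"method": "apply_moves", "body": {"targets": [-0.004,0,0,0,0,0,1,-0.004,0,0,0,0,0,1]}}

```text
t: 6.28
tool_pos: [0.5728, 0.215, 0.0503]
tool_rot: [-3.142, 0.0, 1.832]
ft_force: [-1.0, 1.3, 0.5]
width: -0.0
```

Call:
{"method": "apply_moves", "body": {"targets": [-0.003,0,0,0,0,0,1,-0.003,0,0,0,0,0,1]}}

```text
t: 6.52
tool_pos: [0.573, 0.2143, 0.0503]
tool_rot: [3.142, 0.0, 1.832]
ft_force: [0.3, -0.1, 0.3]
width: 0.0003
```

Call:
{"method": "apply_moves", "body": {"targets": [-0.003,0,0,0,0,0,1,-0.003,0,0,0,0,0,1]}}

```text
t: 6.78
tool_pos: [0.5731, 0.2141, 0.0503]
tool_rot: [3.141, -0.001, 1.832]
ft_force: [-1.3, 4.4, 1.1]
width: -0.0001
```

Call:
{"method": "apply_moves", "body": {"targets": [-0.003,0,0,0,0,0,1,-0.003,0,0,0,0,0,1]}}

```text
t: 7.02
tool_pos: [0.5731, 0.214, 0.0503]
tool_rot: [3.141, -0.002, 1.832]
ft_force: [-1.6, 9.4, -1.3]
width: -0.0002
```

Call:
{"method": "apply_moves", "body": {"targets": [-0.003,0,0,0,0,0,1,-0.003,0,0,0,0,0,1]}}

```text
t: 7.28
tool_pos: [0.5731, 0.2139, 0.0503]
tool_rot: [3.141, -0.002, 1.832]
ft_force: [-3.6, 12.6, -0.4]
width: -0.0001
```

```bash
cat >> h.py <<'E'
AX=np.array([.6073,.0842])
def arc(degs,dr=0.0):
    "rows for rotating commanded pose about axis by -deg, with extra inward dr total"
    p0,y0=getcmd(); g=[]
    for d in degs:
        th=-np.radians(d); M=np.array([[np.cos(th),-np.sin(th)],[np.sin(th),np.cos(th)]])
        v=M@(p0[:2]-AX); v=v*(1-dr*(d/degs[-1])/np.linalg.norm(v)); g.append(((*(AX+v),p0[2]),y0+th))
    rows(g)
E
python3 - <<'E'
from h import *
applied([-.078,0,0],0)
p,y=getcmd();print(np.linalg.norm(p[:2]-AX),np.degrees(np.arctan2(*(p[:2]-AX)[::-1])))
arc([.5,1.5,3,3])
E
```

```text
cmd [0.5729 0.2127 0.05  ] 1.8323
0.13302473738702816 104.96667448019322
[-0.      0.0046  0.    ] turn z 0.0028
[-0.0002  0.0139  0.    ] turn z 0.0083
[-0.0007  0.0278  0.    ] turn z 0.0167
[-0.0007  0.0278  0.    ] turn z 0.0167
```

Call:
{"method": "apply_moves", "body": {"targets": [0,0.0046,0,0,0,0.0028,1,0,0.014,0,0,0,0.0083,1,-0.0007,0.028,0,0,0,0.0167,1,-0.0007,0.028,0,0,0,0.0167,1]}}

```text
t: 7.78
tool_pos: [0.5791, 0.2153, 0.0502]
tool_rot: [-3.14, -0.002, 1.779]
ft_force: [-8.2, 11.3, 2.3]
width: 0.0006
```

```bash
cat >> h.py <<'E'
def frc():
    s=observe(); f=s["ft_force"]; p,y=getcmd(); u=(p[:2]-AX)/np.linalg.norm(p[:2]-AX); t=np.array([u[1],-u[0]])
    tp=s["tool_pos"]; v=tp[:2]-AX
    print("t",s["t"],"Frad",round(f[:2]@u,1),"Ftan(cw)",round(f[:2]@t,1),"Fz",round(f[2],1),"r",round(np.linalg.norm(v),4),"ang",round(np.degrees(np.arctan2(v[1],v[0])),2))
E
python3 - <<'E'
from h import *
applied([-.0007,.028,0],.0167); frc()
c=cam("top");crop(c,220,105,350,245,4,"t4.png")
arc([1.5,3,4.5,6,6])
E
```

```text
cmd [0.5798 0.2144 0.05  ] 1.7798
t 7.775 Frad 12.8 Ftan(cw) -5.7 Fz 2.3 r 0.1341 ang 102.13
[-0.0002  0.0139  0.    ] turn z 0.0083
[-0.0007  0.0278  0.    ] turn z 0.0167
[-0.0017  0.0418  0.    ] turn z 0.025
[-0.0029  0.0556  0.    ] turn z 0.0333
[-0.0029  0.0556  0.    ] turn z 0.0333
```

View pics/t4.png

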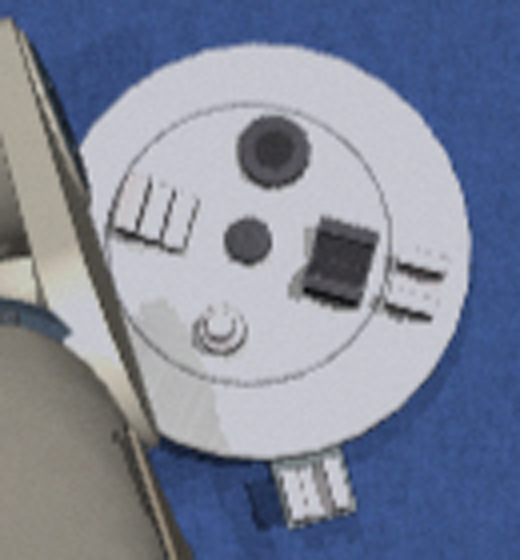

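Call:
{"method": "apply_moves", "body": {"targets": [-0.0002,0.014,0,0,0,0.0083,1,-0.0007,0.028,0,0,0,0.0167,1,-0.0017,0.042,0,0,0,0.025,1,-0.003,0.0556,0,0,0,0.0333,1]}}

```text
t: 8.32
tool_pos: [0.5928, 0.2175, 0.0503]
tool_rot: [-3.139, -0.002, 1.674]
ft_force: [-7.3, 11.1, 3.3]
width: 0.0002
```

```bash
python3 - <<'E'
from h import *
applied([-.003,.0556,0],.0333); frc()
arc([1.5,3,4.5,6,7.5,9])
E
```

```text
cmd [0.5935 0.2165 0.05  ] 1.6752
t 8.325 Frad 11.8 Ftan(cw) -6.1 Fz 3.3 r 0.1341 ang 96.22
[-0.0002  0.0139  0.    ] turn z 0.0083
[-0.0007  0.0278  0.    ] turn z 0.0167
[-0.0017  0.0417  0.    ] turn z 0.025
[-0.0029  0.0556  0.    ] turn z 0.0333
[-0.0046  0.0694  0.    ] turn z 0.0417
[-0.0066  0.0832  0.    ] turn z 0.05
```

Call:
{"method": "apply_moves", "body": {"targets": [-0.0006,0.014,0,0,0,0.0083,1,-0.0012,0.028,0,0,0,0.0167,1,-0.0022,0.042,0,0,0,0.025,1,-0.0035,0.0556,0,0,0,0.0333,1,-0.0052,0.0694,0,0,0,0.0417,1,-0.0072,0.0832,0,0,0,0.05,1]}}

```text
t: 9.07
tool_pos: [0.6141, 0.2181, 0.0503]
tool_rot: [-3.14, -0.002, 1.517]
ft_force: [-5.4, 10.4, 2.0]
width: -0.0001
```

```bash
python3 - <<'E'
from h import *
applied([-.0072,.0832,0],.05); frc()
E
```

```text
cmd [0.6144 0.2169 0.05  ] 1.5181
t 9.075 Frad 10.1 Ftan(cw) -5.9 Fz 2.0 r 0.134 ang 87.1
```

Call:
{"method": "apply_moves", "body": {"targets": [-0.0012,0,0,0,0,0,1,-0.0022,0.014,0,0,0,0.0083,1,-0.0027,0.028,0,0,0,0.0167,1,-0.0037,0.042,0,0,0,0.025,1,-0.005,0.0556,0,0,0,0.0333,1,-0.0067,0.0694,0,0,0,0.0417,1,-0.0087,0.0832,0,0,0,0.05,1]}}

```text
t: 9.95
tool_pos: [0.6353, 0.2152, 0.0504]
tool_rot: [-3.141, -0.003, 1.36]
ft_force: [-2.9, 12.6, 0.4]
width: 0.0003
```

```bash
python3 - <<'E'
from h import *
applied([-.0087,.0832,0],.05); frc()
c=cam("top");crop(c,220,105,350,245,4,"t5.png")
E
```

```text
cmd [0.635  0.2136 0.05  ] 1.361
t 9.95 Frad 11.7 Ftan(cw) -5.5 Fz 0.4 r 0.134 ang 77.94
```

View pics/t5.png

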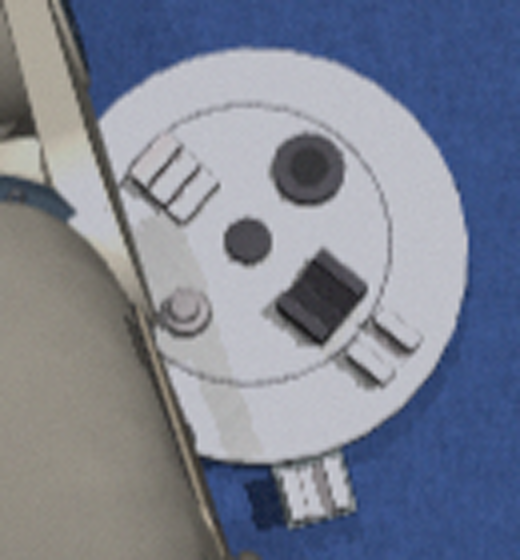

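Call:
{"method": "apply_moves", "body": {"targets": [-0.001,0.014,0,0,0,0.0083,1,-0.002,0.028,0,0,0,0.0167,1,-0.0031,0.042,0,0,0,0.025,1,-0.0043,0.0556,0,0,0,0.0333,1,-0.006,0.0694,0,0,0,0.0417,1,-0.008,0.0832,0,0,0,0.05,1]}}

```text
t: 10.75
tool_pos: [0.6557, 0.2091, 0.0504]
tool_rot: [-3.141, -0.003, 1.203]
ft_force: [-1.1, 13.1, -1.1]
width: 0.0
```

```bash
python3 - <<'E'
from h import *
applied([-.008,.0832,0],.05); frc()
E
```

```text
cmd [0.655  0.2073 0.05  ] 1.2039
t 10.75 Frad 11.8 Ftan(cw) -5.7 Fz -1.1 r 0.1339 ang 68.82
```

Steady; repeat.

Call:
{"method": "apply_moves", "body": {"targets": [-0.001,0.014,0,0,0,0.0083,1,-0.002,0.028,0,0,0,0.0167,1,-0.0031,0.042,0,0,0,0.025,1,-0.0043,0.0556,0,0,0,0.0333,1,-0.006,0.0694,0,0,0,0.0417,1,-0.008,0.0832,0,0,0,0.05,1]}}

```text
t: 11.5
tool_pos: [0.6748, 0.1998, 0.0504]
tool_rot: [-3.141, -0.003, 1.046]
ft_force: [-0.1, 13.6, -2.4]
width: -0.0003
```

```bash
python3 - <<'E'
from h import *
applied([-.008,.0832,0],.05); frc()
E
```

```text
cmd [0.6737 0.198  0.05  ] 1.0469
t 11.5 Frad 11.7 Ftan(cw) -6.9 Fz -2.4 r 0.1339 ang 59.72
```

Call:
{"method": "apply_moves", "body": {"targets": [-0.0016,0.014,0,0,0,0.0083,1,-0.0025,0.028,0,0,0,0.0167,1,-0.0035,0.042,0,0,0,0.025,1,-0.0047,0.0556,0,0,0,0.0333,1,-0.0063,0.0694,0,0,0,0.0417,1,-0.0082,0.0832,0,0,0,0.05,1]}}

```text
t: 12.25
tool_pos: [0.6923, 0.1876, 0.0505]
tool_rot: [-3.141, -0.004, 0.889]
ft_force: [2.6, 11.8, -4.5]
width: -0.0002
```

```bash
python3 - <<'E'
from h import *
applied([-.0082,.0832,0],.05); frc()
c=cam("top");crop(c,250,170,350,245,8,"t6.png");
E
```

```text
cmd [0.6906 0.1858 0.05  ] 0.8898
t 12.25 Frad 10.7 Ftan(cw) -5.5 Fz -4.5 r 0.1339 ang 50.6
```

View pics/t6.png

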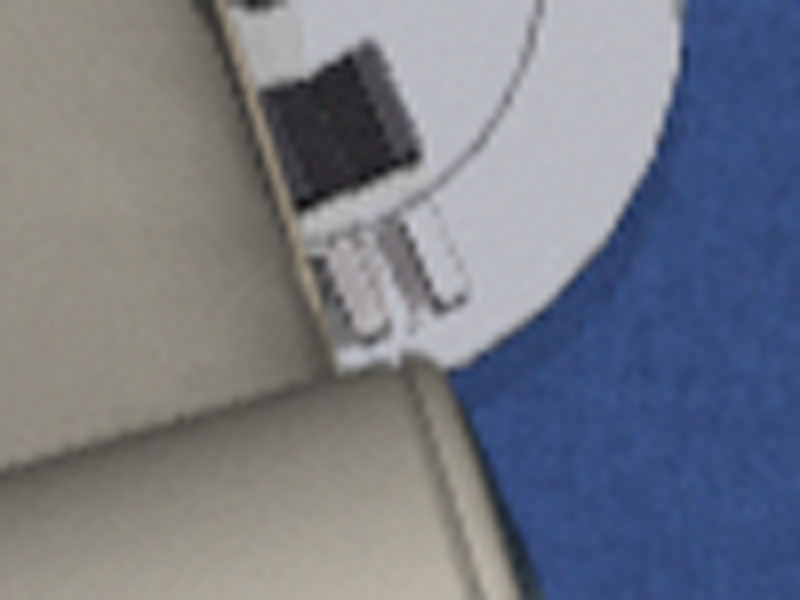

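```bash
python3 - <<'E'
from h import *
c=cam("top"); P=cast(c,[(299.6,203.8)],.084)[0,:2]; v=P-AX; print(P,np.linalg.norm(v),np.degrees(np.arctan2(v[1],v[0]))%360)
s=cam("side"); crop(s,270,140,370,240,6,"s6.png"); arc([1.5,3,4.5,5.5])
E
```

```text
[0.50621699 0.04087968] 0.10997465840714059 203.1981279894105
[-0.0003  0.0138  0.    ] turn z 0.0083
[-0.0009  0.0275  0.    ] turn z 0.0167
[-0.0019  0.0412  0.    ] turn z 0.025
[-0.0027  0.0504  0.    ] turn z 0.0306
```

View pics/s6.png

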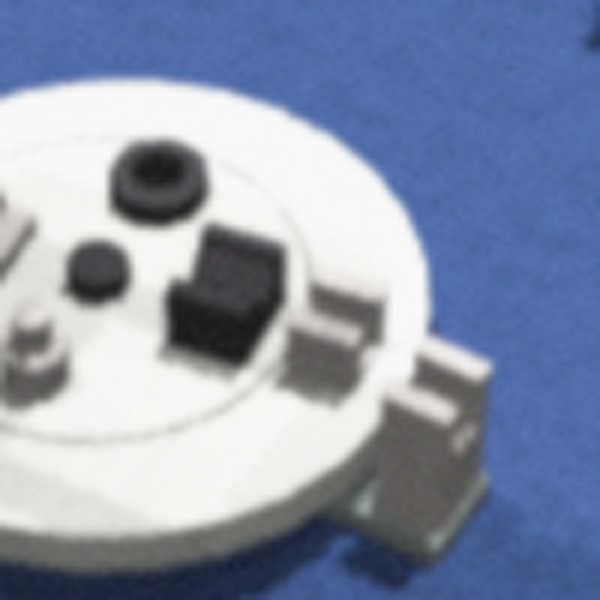

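Call:
{"method": "apply_moves", "body": {"targets": [-0.0014,0,0,0,0,0,1,-0.002,0.0138,0,0,0,0.0083,1,-0.003,0.0275,0,0,0,0.0167,1,-0.0042,0.0412,0,0,0,0.025,1,-0.005,0.055,0,0,0,0.0333,1,-0.005,0.055,0,0,0,0.0333,1]}}

```text
t: 13.15
tool_pos: [0.7029, 0.1778, 0.0506]
tool_rot: [3.141, -0.005, 0.784]
ft_force: [5.2, 11.0, -4.4]
width: -0.0003
```

```bash
python3 - <<'E'
from h import *
applied([-.005,.055,0],.0333); frc()
s=cam("side"); crop(s,305,165,365,225,10,"s7.png"); arc([1,2])
c=cam("top");crop(c,250,170,350,245,8,"t7.png");
E
```

```text
cmd [0.7005 0.1762 0.05  ] 0.7852
t 13.15 Frad 11.4 Ftan(cw) -4.2 Fz -4.4 r 0.1338 ang 44.37
[-0.0001  0.0091  0.    ] turn z 0.0056
[-0.0004  0.0183  0.    ] turn z 0.0111
```

View pics/s7.png

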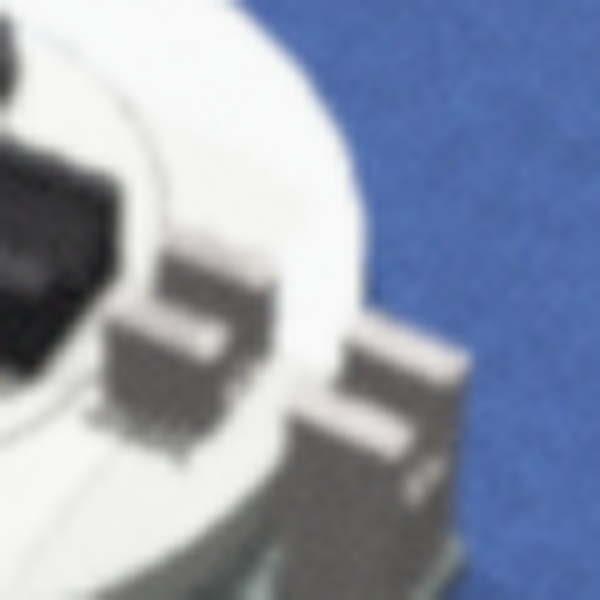

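View pics/t7.png

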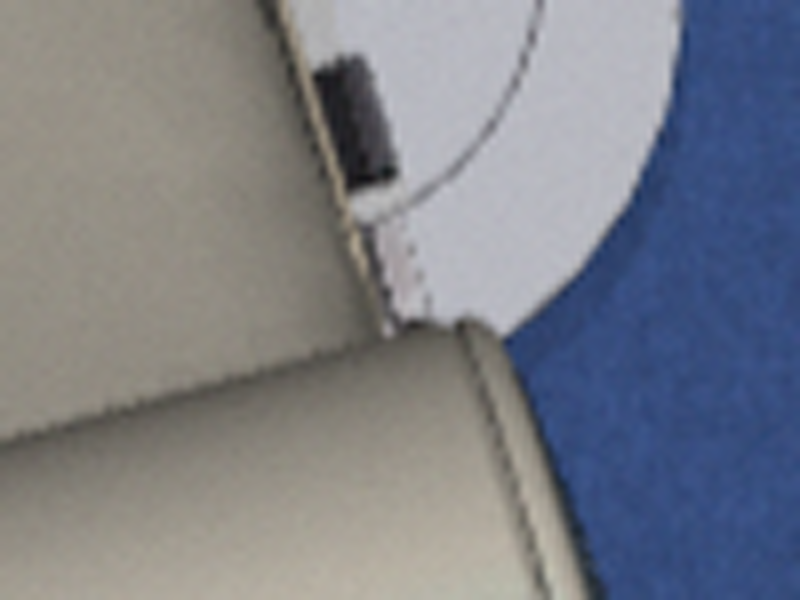

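```bash
python3 - <<'E'
from h import *
s=cam("side")
a=np.array([(170,243),(265,277),(115,311),(215,352),(363,322),(460,365),(300,400),(402,440)])/10+[305,165]
P=cast(s,a,.084)[:,:2]
lug=P[:4].mean(0);post=P[4:].mean(0)
th=np.radians(14.2);x=np.array([np.cos(th),np.sin(th)]);y=np.array([-x[1],x[0]])
for i in range(0,8,2): v=P[i]-P[i+1]; print(np.degrees(np.arctan2(v[1],v[0])),np.linalg.norm(v))
d=lug-post; print(lug,post,"x",d@x,"y",d@y)
E
```

```text
19.010627195460337 0.024936695053920082
16.200564560797595 0.02661185011583545
13.744243550260192 0.025851481291844353
17.354016566752357 0.026021631970651198
[0.50070596 0.05729634] [0.45075247 0.04532332] x 0.05136424634892902 y -0.0006467706521225415
```

Call:
{"method": "apply_moves", "body": {"targets": [-0.0004,0.0055,0,0,0,0.0033,1,-0.0004,0.0055,0,0,0,0.0033,1,0.006,0.0055,0,0,0,0.0033,1,0.014,0.004,0,0,0,0.0033,1,0.08,0.004,0,0,0,0.0033,1,0.16,0.004,0,0,0,0.0033,1,0.16,0.004,-0.2,0,0,0.0033,1,0.16,0.004,-0.4,0,0,0.0033,1]}}

```text
t: 14.3
tool_pos: [0.7305, 0.2036, 0.1505]
tool_rot: [-3.141, 0.001, 0.775]
ft_force: [0.8, 0.5, 0.4]
width: 0.0003
```

```bash
python3 - <<'E'
from h import *
applied([.16,.004,-.4],.0033)
print(observe()["t"])
# next: view over post/lug, tool x toward lug; view target (0.48,0.052); yaw 90deg
rows([((0.48,-0.01,0.20),1.57)])
E
```

```text
cmd [0.7295 0.2038 0.15  ] 0.7748
14.3
[-1.3114 -0.0873 -0.2   ] turn z -0.2531
```

Call:
{"method": "apply_moves", "body": {"targets": [0,0,-0.2,0,0,-0.05,0,-0.95,-0.063,-0.2,0,0,-0.253,0,-0.95,-0.063,-0.2,0,0,-0.253,0,-0.95,-0.063,-0.2,0,0,-0.253,0,-0.95,-0.063,-0.2,0,0,-0.253,0,-0.95,-0.063,-0.2,0,0,-0.253,0]}}

```text
t: 15.05
tool_pos: [0.5476, 0.0467, 0.2006]
tool_rot: [-3.14, 0.001, 1.568]
ft_force: [0.7, 1.3, 0.1]
width: 0.0426
```

```bash
python3 - <<'E'
from h import *
applied([-.95,-.063,-.2],-.253)
rows([((0.49,-0.01,0.20),1.57)])
E
```

```text
cmd [0.5488 0.0489 0.2   ] 1.5696
[-0.2357 -0.235  -0.    ] turn z -0.0001
```

Call:
{"method": "apply_moves", "body": {"targets": [-0.236,-0.235,0,0,0,0,0,-0.236,-0.235,0,0,0,0,0,-0.236,-0.235,0,0,0,0,0]}}

```text
t: 15.42
tool_pos: [0.4913, -0.0109, 0.2007]
tool_rot: [3.141, -0.0, 1.568]
ft_force: [0.3, 0.2, 0.6]
width: 0.0428
```

```bash
python3 - <<'E'
from h import *
applied([-.236,-.235,0],0)
s=observe(); c=cam("wrist"); np.savez("w_al.npz",im=c["image"],pos=s["tool_pos"],rot=s["tool_rot"]); print(s["t"],s["tool_pos"],s["tool_rot"])
cv2.imwrite("pics/w_al.png",c["image"][:,:,::-1])
print(proj(c,[(0.48,.052,.084)],s))
u,v=proj(c,[(0.48,.052,.084)],s)[0].astype(int); print(u,v); crop(c,max(u-65,0),max(v-50,0),u+65,v+50,6,"w_alc.png")
E
```

```text
cmd [ 0.49   -0.0101  0.2   ] 1.5696
15.425 [ 0.49134617 -0.01091281  0.20073752] [ 3.14052988e+00 -7.80707155e-05  1.56772319e+00]
[[306.54079132 126.13867001]]
306 126
```

View pics/w_alc.png

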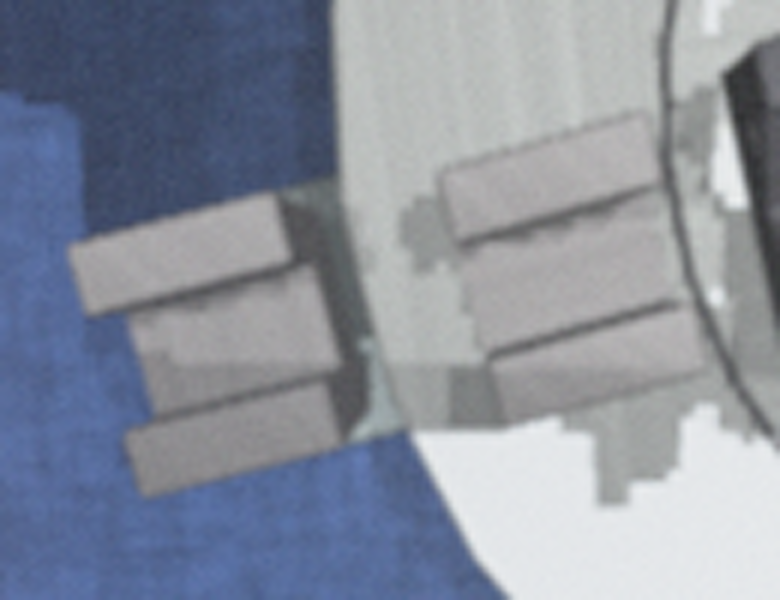

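```bash
cat > al.py <<'E'
from h import *
d=np.load("w_al.npz");s=dict(tool_pos=d["pos"],tool_rot=d["rot"]);c=cam("wrist")
off=np.array([306-65,126-50])
a=np.array([(68,246),(275,193),(292,260),(88,316),(125,436),(325,378),(342,440),(143,497),(440,175),(645,115),(662,182),(460,242),(490,360),(688,302),(706,370),(510,425)])/6+off
P=cast(c,a,.084,s)[:,:2]
post=P[:8].mean(0);lug=P[8:].mean(0)
def ang(v): return np.degrees(np.arctan2(v[1],v[0]))
A=[ang(P[j]-P[i]) for i,j in((0,1),(3,2),(4,5),(7,6))];B=[ang(P[j]-P[i]) for i,j in((8,9),(11,10),(12,13),(15,14))]
print(A,B,np.mean(A),np.mean(B)); print(post,lug)
for th in(13.5,14,14.5):
    t=np.radians(th);x=np.array([np.cos(t),np.sin(t)]);y=np.array([-x[1],x[0]]);dd=lug-post;print(th,"x",dd@x,"y",dd@y)
print("axis from post->",post+.158*np.array([np.cos(np.radians(14.2)),np.sin(np.radians(14.2))]))
E
python3 al.py
```

```text
[np.float64(13.461993261667839), np.float64(14.54396580256974), np.float64(15.611320186362839), np.float64(15.578678506153745)] [np.float64(15.372836340460122), np.float64(15.753664355240385), np.float64(15.830907506195251), np.float64(15.34818437213698)] 14.79898943918854 15.576398143508186
[0.45409715 0.04582376] [0.50500274 0.05563558]
13.5 x 0.051789589751573696 y -0.002342948060370072
14 x 0.051767171943268464 y -0.0027948025415004594
14.5 x 0.051740811864395 y -0.0032464441875967934
axis from post-> [0.60726952 0.08458232]
```

```bash
python3 - <<'E'
from h import *
d=np.load("w_key.npz");s=dict(tool_pos=d["pos"],tool_rot=d["rot"]);c=cam("wrist")
def ang(v): return np.degrees(np.arctan2(v[1],v[0]))
a=np.array([(190,57),(462,192),(315,502),(55,378)])/5+[270,70]
P=cast(c,a,.008,s)[:,:2]; print("foot",P.mean(0),[ (round(ang(P[j]-P[i]),1),round(np.linalg.norm(P[j]-P[i]),4)) for i,j in((0,1),(1,2),(3,2),(0,3))])
g=np.array([(245,178),(348,230),(272,400),(170,350)])/5+[270,70]
G=cast(c,g,.083,s)[:,:2]; print("grip",G.mean(0),[ (round(ang(G[j]-G[i]),1),round(np.linalg.norm(G[j]-G[i]),4)) for i,j in((0,1),(1,2),(3,2),(0,3))])
E
```

```text
foot [ 0.47422632 -0.26834531] [(np.float64(-88.0), np.float64(0.0679)), (np.float64(-177.7), np.float64(0.0783)), (np.float64(-88.6), np.float64(0.0683)), (np.float64(-177.9), np.float64(0.0776))]
grip [ 0.47519235 -0.26827979] [(np.float64(-88.7), np.float64(0.0203)), (np.float64(-177.2), np.float64(0.0328)), (np.float64(-88.9), np.float64(0.0207)), (np.float64(-177.7), np.float64(0.0328))]
```

```bash
python3 - <<'E'
from h import *
rows([((0.475,-.268,.17),.038)])
E
```

```text
[-1.0318 -0.0588  0.12  ] turn z 0.4875
```

Call:
{"method": "apply_moves", "body": {"targets": [-0.9,-0.059,0,0,0,0.4875,-0.4,-0.9,-0.059,0,0,0,0.4875,-0.4,-0.9,-0.059,0,0,0,0.4875,-0.4,-0.9,-0.059,0,0,0,0.4875,-0.4,-0.9,-0.059,0,0,0,0.4875,-0.4,-0.9,-0.059,0,0,0,0.4875,-0.4,-0.9,-0.059,0,0,0,0.4875,-0.4,-0.9,-0.059,0,0,0,0.4875,-0.4]}}

```text
t: 16.58
tool_pos: [0.4771, -0.2353, 0.2002]
tool_rot: [3.142, -0.001, 0.064]
ft_force: [-0.2, -0.6, 0.1]
width: 0.0598
```

```bash
python3 - <<'E'
from h import *
applied([-.9,-.059,0],.4875)
rows([((0.475,-.268,.17),.038),((0.475,-.268,.13),.038)])
s=observe();print(s["t"],s["tool_pos"],s["tool_rot"])
E
```

```text
cmd [ 0.475 -0.235  0.2  ] 0.0381
[-0.0049  0.1317  0.12  ] turn z 0.0
[-0.0049  0.1317  0.28  ] turn z 0.0
16.575 [ 0.47710882 -0.23531987  0.2002058 ] [ 3.14153624e+00 -5.04008988e-04  6.40867513e-02]
```

Call:
{"method": "apply_moves", "body": {"targets": [-0.005,0.132,0.12,0,0,0,-0.4,-0.005,0.132,0.12,0,0,0,-0.4,-0.005,0.132,0.12,0,0,0,-0.4]}}

```text
t: 16.95
tool_pos: [0.4775, -0.2682, 0.1703]
tool_rot: [-3.141, 0.0, 0.07]
ft_force: [-0.1, -0.3, 0.5]
width: 0.0599
```

```bash
python3 - <<'E'
from h import *
applied([-.005,.132,.12],0)
s=observe();print(s["t"],s["tool_pos"],s["tool_rot"])
c=cam("wrist");cv2.imwrite("pics/w_g.png",c["image"][:,:,::-1])
E
```

```text
cmd [ 0.475  -0.2681  0.17  ] 0.0381
16.95 [ 0.4774593  -0.26817469  0.17025251] [-3.14114094e+00  9.74490222e-05  6.98033305e-02]
```

View pics/w_g.png

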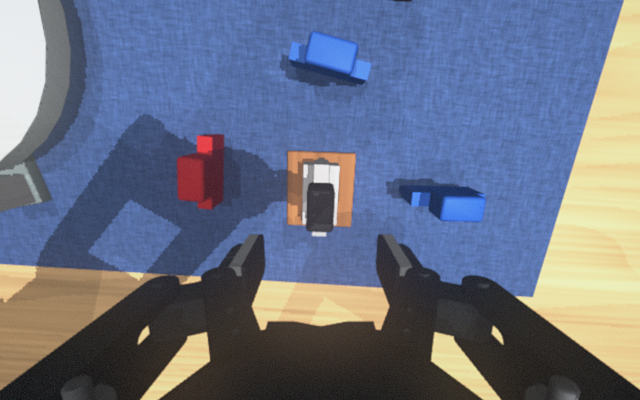

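```bash
python3 - <<'E'
from h import *
s=observe();c=cam("wrist")
crop(c,275,140,365,245,6,"w_gc.png")
setcmd([.4775,-.2682,.170],.072)
E
```

```text
(no output)
```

View pics/w_gc.png

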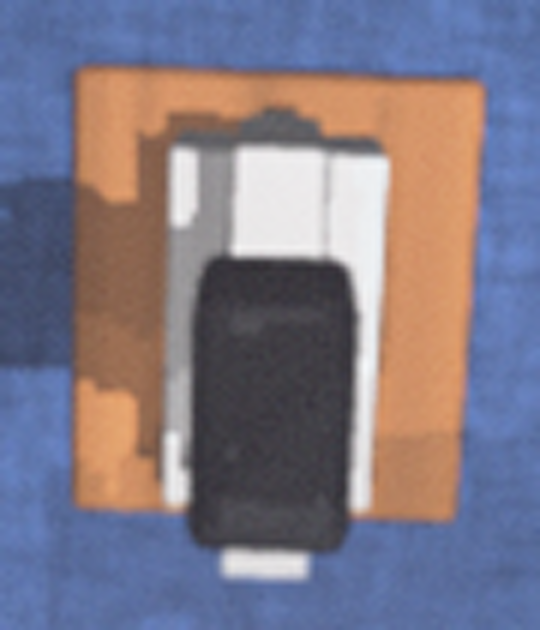

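```bash
python3 - <<'E'
from h import *
s=observe();c=cam("wrist")
def ang(v): return np.degrees(np.arctan2(v[1],v[0]))
g=np.array([(205,260),(350,262),(345,548),(187,545)])/6+[275,140]
G=cast(c,g,.083,s)[:,:2]; print(G.mean(0),[ (round(ang(G[j]-G[i]),1),round(np.linalg.norm(G[j]-G[i]),4)) for i,j in((0,1),(1,2),(3,2),(0,3))])
b=np.array([(236,145),(325,145),(308,580),(221,580)])/6+[275,140]
B=cast(c,b,.053,s)[:,:2]; print(B.mean(0),[ (round(ang(B[j]-B[i]),1),round(np.linalg.norm(B[j]-B[i]),4)) for i,j in((0,1),(1,2),(3,2),(0,3))])
f=np.array([(78,67),(485,83),(457,520),(76,510)])/6+[275,140]
F=cast(c,f,.008,s)[:,:2]; print(F.mean(0))
rows([((.475,-.268,.12),.042),((.475,-.268,.070),.042)])
E
```

```text
[ 0.47803141 -0.26795858] [(np.float64(-86.8), np.float64(0.0185)), (np.float64(-176.2), np.float64(0.0391)), (np.float64(-87.1), np.float64(0.0212)), (np.float64(179.9), np.float64(0.0391))]
[ 0.47450752 -0.26832914] [(np.float64(-86.0), np.float64(0.0128)), (np.float64(-177.7), np.float64(0.0671)), (np.float64(-86.0), np.float64(0.0134)), (np.float64(-178.2), np.float64(0.0672))]
[ 0.47390968 -0.26874022]
[-0.0099 -0.0015  0.2   ] turn z 0.0095
[-0.0099 -0.0015  0.4   ] turn z 0.0095
```

Call:
{"method": "apply_moves", "body": {"targets": [-0.012,-0.001,0,0,0,0.011,-0.4,-0.012,-0.001,0.15,0,0,0.011,-0.4,-0.012,-0.001,0.3,0,0,0.011,-0.4,-0.012,-0.001,0.4,0,0,0.011,-0.4,-0.012,-0.001,0.4,0,0,0.011,-0.4]}}

```text
t: 17.73
tool_pos: [0.4725, -0.2678, 0.0691]
tool_rot: [-3.14, 0.003, 0.034]
ft_force: [-0.2, 0.5, 0.0]
width: 0.0596
```

```bash
python3 - <<'E'
from h import *
applied([-.012,-.001,.4],.011)
s=observe();print(s["t"],s["tool_pos"],s["tool_rot"],s["ft_force"])
c=cam("wrist");cv2.imwrite("pics/w_h.png",c["image"][100:,120:520,::-1])
E
```

```text
cmd [ 0.4745 -0.2682  0.07  ] 0.0374
17.725 [ 0.4724681  -0.2677543   0.06907883] [-3.13985751e+00  2.78934614e-03  3.41401576e-02] [-0.23827175  0.4679163   0.04398952]
```

View pics/w_h.png

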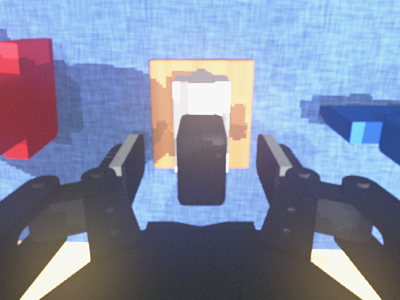

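Call:
{"method": "apply_moves", "body": {"targets": [0,0,0,0,0,0,1,0,0,0,0,0,0,1,0,0,0,0,0,0,1,0,0,0,0,0,0,1,0,0,0,0,0,0,1,0,0,0,0,0,0,1], "newtons": 50}}

```text
t: 18.52
tool_pos: [0.4744, -0.2688, 0.0716]
tool_rot: [3.141, -0.002, 0.035]
ft_force: [-0.7, 2.4, 6.5]
width: 0.0211
```

```bash
python3 - <<'E'
from h import *
s=observe();print(s["t"],s["tool_pos"],s["tool_rot"],s["ft_force"],s["width"])
E
```

```text
18.525 [ 0.47436604 -0.26876333  0.07161149] [ 3.14086464e+00 -1.70215237e-03  3.47354857e-02] [-0.65983778  2.35890105  6.47598196] 0.021112148593464882
```

Call:
{"method": "apply_moves", "body": {"targets": [0,0,-0.03,0,0,0,1,0,0,-0.1,0,0,0,1,0,0,-0.2,0,0,0,1,0,0,-0.3,0,0,0,1,0,0,-0.4,0,0,0,1,0,0,-0.4,0,0,0,1,0,0,-0.4,0,0,0,1]}}

```text
t: 19.4
tool_pos: [0.4733, -0.2684, 0.17]
tool_rot: [-3.141, 0.0, 0.035]
ft_force: [-0.8, 0.5, -1.7]
width: 0.0212
```

```bash
python3 - <<'E'
from h import *
applied([0,0,-.4],0)
s=observe();print(s["t"],s["tool_pos"],s["tool_rot"],s["ft_force"],s["width"])
c=cam("side");crop(c,350,60,480,190,5,"s8.png")
c=cam("wrist");cv2.imwrite("pics/w8.png",c["image"][100:,120:520,::-1])
E
```

```text
cmd [ 0.4745 -0.2682  0.17  ] 0.0374
19.4 [ 0.47331375 -0.26836911  0.17004504] [-3.14148267e+00  2.28308604e-04  3.50617674e-02] [-0.77448072  0.46550949 -1.69137867] 0.021203045369930888
```

View pics/s8.png

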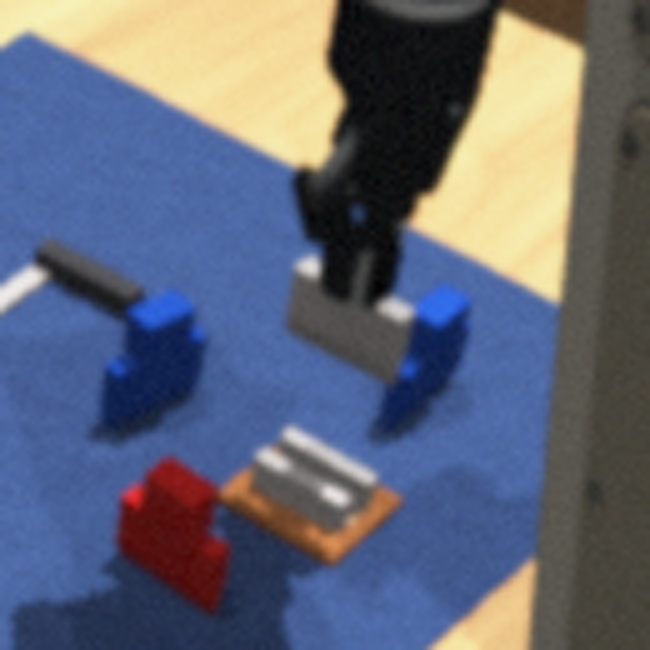

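View pics/w8.png

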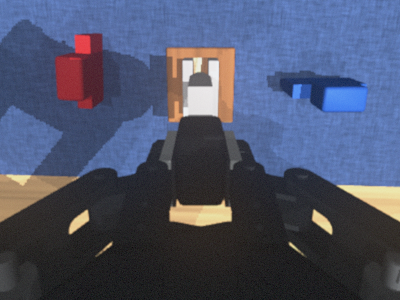

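```bash
python3 - <<'E'
from h import *
setcmd([.4745,-.2682,.170],.0374)
rows([((.4796,-.05,.18),.243),((.4796,.0507,.18),.243)])
E
```

```text
[ 0.053  -0.8714 -0.04  ] turn z -0.0654
[ 0.0681 -1.2739 -0.04  ] turn z -0.0654
```

Call:
{"method": "apply_moves", "body": {"targets": [0,0,-0.04,0,0,0,1,0.01,-0.15,-0.04,0,0,-0.01,1,0.02,-0.35,-0.04,0,0,-0.03,1,0.03,-0.55,-0.04,0,0,-0.045,1,0.04,-0.75,-0.04,0,0,-0.0654,1,0.053,-0.871,-0.04,0,0,-0.0654,1,0.053,-0.871,-0.04,0,0,-0.0654,1]}}

```text
t: 20.38
tool_pos: [0.4793, -0.0488, 0.1805]
tool_rot: [-3.141, 0.0, 0.243]
ft_force: [1.1, 0.3, -2.0]
width: 0.0214
```

```bash
python3 - <<'E'
from h import *
applied([.053,-.871,-.04],-.0654)
rows([((.4796,.0507,.18),.243)])
s=observe();print(s["t"],s["tool_pos"],s["tool_rot"],s["ft_force"],s["width"])
c=cam("wrist");cv2.imwrite("pics/w9.png",c["image"][:,:,::-1])
E
```

```text
cmd [ 0.4796 -0.0501  0.18  ] 0.2429
[ 0.097  -0.3914 -0.    ] turn z -0.0
20.375 [ 0.47931483 -0.04877403  0.18049677] [-3.14132104e+00  9.66476150e-05  2.43352133e-01] [ 1.06420724  0.28656142 -1.96631291] 0.021367487044369114
```

View pics/w9.png

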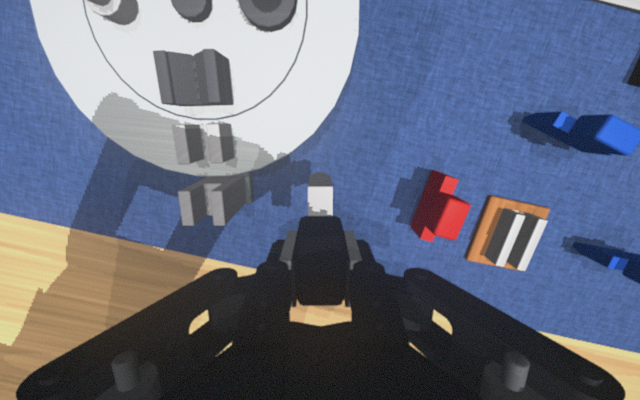

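```bash
python3 - <<'E'
from h import *
im=cv2.imread("pics/w9.png"); cv2.imwrite("pics/w9c.png",cv2.resize(im[112:232,165:255],None,fx=5,fy=5,interpolation=2)); cv2.imwrite("pics/w9k.png",cv2.resize(im[165:225,290:350],None,fx=8,fy=8,interpolation=2))
E
```

```text
(no output)
```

View pics/w9c.png

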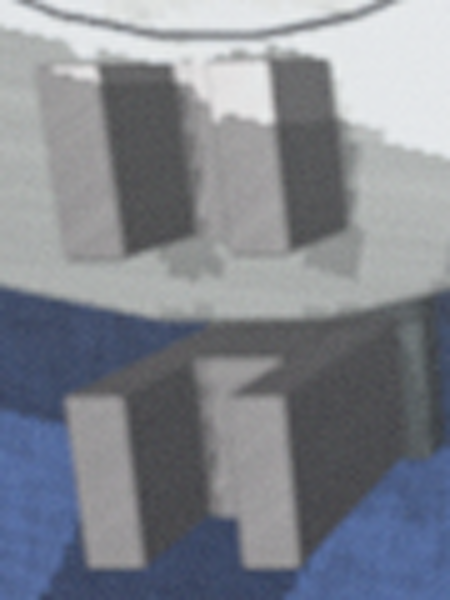

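View pics/w9k.png

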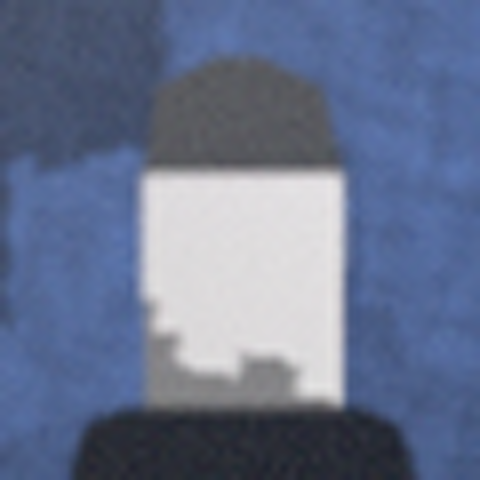

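```bash
python3 - <<'E'
from h import *
s=dict(tool_pos=np.array([0.47931483,-0.04877403,0.18049677]),tool_rot=np.array([-3.14132104,9.66e-5,.243352]));c=cam("wrist")
def ang(v): return np.degrees(np.arctan2(v[1],v[0]))
p=np.array([(67,400),(125,395),(147,570),(87,570),(230,395),(288,395),(301,570),(245,570)])/5+[165,112]
l=np.array([(40,65),(100,65),(123,257),(68,257),(210,62),(272,60),(288,253),(228,253)])/5+[165,112]
P=cast(c,p,.084,s)[:,:2];L=cast(c,l,.084,s)[:,:2]
for Q in(P,L): print(Q.mean(0),[(round(ang(Q[i]-Q[j]),1),round(np.linalg.norm(Q[i]-Q[j]),4)) for i,j in((0,3),(1,2),(4,7),(5,6))])
t=np.radians(14.3);x=np.array([np.cos(t),np.sin(t)]);y=np.array([-x[1],x[0]]);d=L.mean(0)-P.mean(0);print("lug rel",d@x,d@y)
k=np.array([(142,172),(345,170)])/8+[290,165]
Kp=cast(c,k,.162,s)[:,:2]; print(np.linalg.norm(Kp[0]-Kp[1]),ang(Kp[1]-Kp[0])+90)
th=.24335;R0=Rt(th); m=np.array([*Kp.mean(0),.162]);print("front edge in tool",R0.T@(m-s["tool_pos"]))
E
```

```text
[0.45303313 0.04438204] [(np.float64(12.9), np.float64(0.0292)), (np.float64(14.0), np.float64(0.03)), (np.float64(12.9), np.float64(0.03)), (np.float64(12.9), np.float64(0.03))]
[0.50434132 0.05439906] [(np.float64(14.7), np.float64(0.0291)), (np.float64(13.8), np.float64(0.0291)), (np.float64(13.5), np.float64(0.0289)), (np.float64(13.5), np.float64(0.0292))]
lug rel 0.05219262979635625 -0.0029664132274140015
0.013097815212918718 14.538370270448112
front edge in tool [ 0.03368344 -0.00017138  0.01849677]
```

```bash
python3 - <<'E'
from h import *
rows([((.4782,.0497,.18),.243),((.4782,.0497,.155),.243)])
E
```

```text
[ 0.0906 -0.3889 -0.    ] turn z -0.0
[ 0.0906 -0.3889  0.1   ] turn z -0.0
```

Call:
{"method": "apply_moves", "body": {"targets": [0.03,-0.13,0,0,0,0,1,0.06,-0.28,0,0,0,0,1,0.0906,-0.389,0,0,0,0,1,0.0906,-0.389,0,0,0,0,1,0.0906,-0.389,0.06,0,0,0,1,0.0906,-0.389,0.06,0,0,0,1,0.0906,-0.389,0.06,0,0,0,1]}}

```text
t: 21.35
tool_pos: [0.478, 0.0486, 0.165]
tool_rot: [-3.142, 0.001, 0.239]
ft_force: [-0.2, -0.3, -1.5]
width: 0.0213
```

```bash
python3 - <<'E'
from h import *
applied([.0906,-.389,.06],0)
s=observe();print(s["t"],s["tool_pos"],s["tool_rot"],s["ft_force"],s["width"])
c=cam("wrist");cv2.imwrite("pics/w10.png",c["image"][:,:,::-1]); crop(c,270,120,370,230,5,"w10c.png")
c=cam("side");crop(c,270,100,390,230,5,"s10.png")
c=cam("top");crop(c,260,170,340,245,7,"t10.png")
E
```

```text
cmd [0.4782 0.0497 0.165 ] 0.2429
21.35 [0.47796085 0.04859152 0.16495178] [-3.14157927e+00  7.98849576e-04  2.39335140e-01] [-0.15866124 -0.26018919 -1.50337837] 0.021280549853117392
```

View pics/w10c.png

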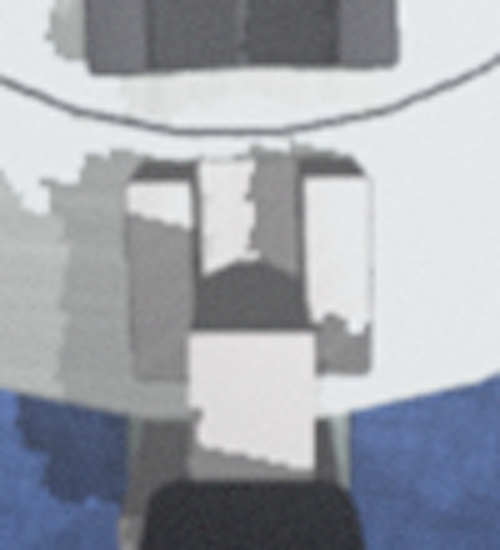

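View pics/s10.png

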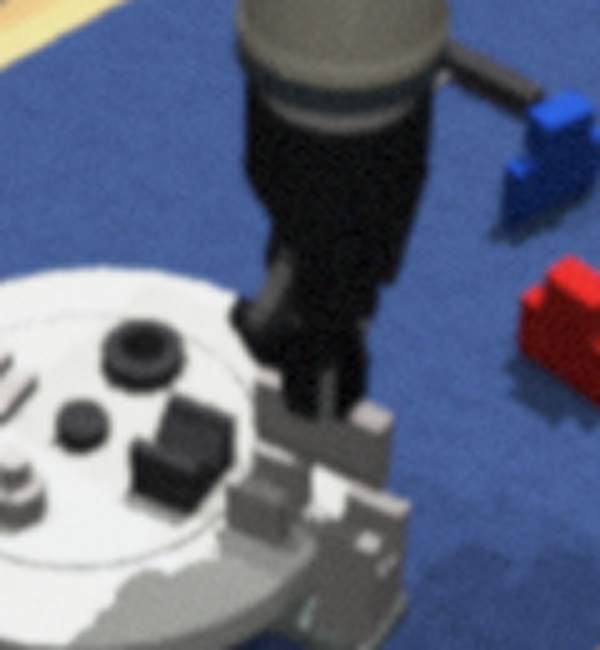

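Call:
{"method": "apply_moves", "body": {"targets": [0,-0.005,0,0,0,0,1,0,-0.005,0.03,0,0,0,1,0,-0.005,0.06,0,0,0,1,0,-0.005,0.06,0,0,0,1]}}

```text
t: 22.0
tool_pos: [0.4772, 0.0506, 0.1494]
tool_rot: [-3.141, 0.002, 0.241]
ft_force: [0.1, 0.6, -1.5]
width: 0.0212
```

Call:
{"method": "apply_moves", "body": {"targets": [0,0,0.008,0,0,0,1,0,0,0.016,0,0,0,1,0,0,0.016,0,0,0,1]}}

```text
t: 22.38
tool_pos: [0.4778, 0.0506, 0.1462]
tool_rot: [-3.142, 0.0, 0.241]
ft_force: [0.1, 0.2, -1.7]
width: 0.0215
```

```bash
python3 - <<'E'
from h import *
applied([0,-.005,.076],0)
s=observe();print(s["t"],s["tool_pos"],s["tool_rot"],s["ft_force"],s["width"])
c=cam("wrist"); crop(c,270,120,370,230,5,"w11c.png")
c=cam("side");crop(c,300,160,370,230,8,"s11.png")
E
```

```text
cmd [0.4779 0.0509 0.146 ] 0.2429
22.375 [0.47776344 0.05057109 0.14618686] [-3.14157506e+00  1.41800012e-04  2.40501819e-01] [ 0.10939986  0.17122725 -1.66084208] 0.021522191892537804
```

View pics/w11c.png

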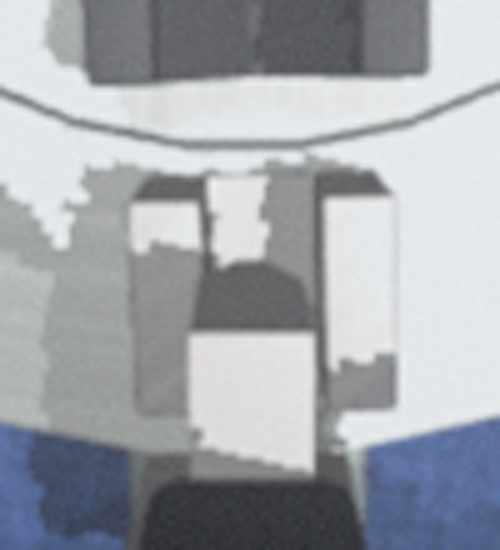

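View pics/s11.png

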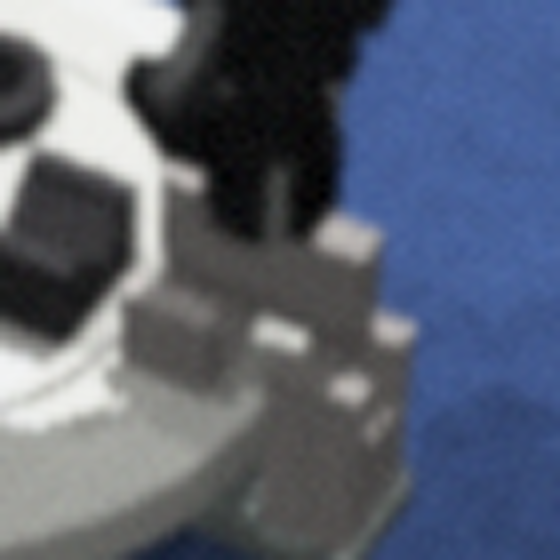

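Call:
{"method": "apply_moves", "body": {"targets": [0,0.002,0.008,0,0,0,1,0,0.002,0.016,0,0,0,1,0,0.002,0.016,0,0,0,1]}}

```text
t: 22.85
tool_pos: [0.4778, 0.0501, 0.1421]
tool_rot: [-3.142, 0.0, 0.24]
ft_force: [-0.3, -0.5, -1.0]
width: 0.0212
```

Call:
{"method": "apply_moves", "body": {"targets": [0,0,0.006,0,0,0,1,0,0,0.012,0,0,0,1,0,0,0.012,0,0,0,1]}}

```text
t: 23.22
tool_pos: [0.4778, 0.0501, 0.1391]
tool_rot: [-3.142, 0.0, 0.241]
ft_force: [-0.2, -1.0, -2.1]
width: 0.0213
```

Call:
{"method": "apply_moves", "body": {"targets": [0,0,0.006,0,0,0,1,0,0,0.012,0,0,0,1,0,0,0.012,0,0,0,1]}}

```text
t: 23.6
tool_pos: [0.4778, 0.0501, 0.1361]
tool_rot: [-3.142, 0.0, 0.241]
ft_force: [-0.5, -0.2, -1.2]
width: 0.0215
```

Call:
{"method": "apply_moves", "body": {"targets": [0,0,0.004,0,0,0,1,0,0,0.008,0,0,0,1,0,0,0.008,0,0,0,1]}}

```text
t: 23.98
tool_pos: [0.4779, 0.0501, 0.1342]
tool_rot: [3.142, 0.0, 0.241]
ft_force: [-0.3, -0.6, -1.5]
width: 0.0214
```

Call:
{"method": "apply_moves", "body": {"targets": [0,0,0.004,0,0,0,1,0,0,0.008,0,0,0,1,0,0,0.008,0,0,0,1]}}

```text
t: 24.35
tool_pos: [0.478, 0.05, 0.1322]
tool_rot: [3.141, -0.0, 0.241]
ft_force: [1.0, -1.7, -2.4]
width: 0.0212
```

Call:
{"method": "apply_moves", "body": {"targets": [0,0,0.004,0,0,0,1,0,0,0.008,0,0,0,1,0,0,0.008,0,0,0,1]}}

```text
t: 24.72
tool_pos: [0.478, 0.05, 0.1302]
tool_rot: [3.141, -0.0, 0.241]
ft_force: [0.5, -2.0, -1.8]
width: 0.0214
```

Call:
{"method": "apply_moves", "body": {"targets": [0,0,0.008,0,0,0,1,0,0,0.016,0,0,0,1,0,0,0.016,0,0,0,1]}}

```text
t: 25.1
tool_pos: [0.478, 0.05, 0.1261]
tool_rot: [3.141, -0.0, 0.241]
ft_force: [2.1, -2.7, -3.1]
width: 0.0215
```

Call:
{"method": "apply_moves", "body": {"targets": [0,0,0.004,0,0,0,1,0,0,0.012,0,0,0,1,0,0,0.012,0,0,0,1]}}

```text
t: 25.48
tool_pos: [0.478, 0.05, 0.1232]
tool_rot: [3.141, -0.0, 0.24]
ft_force: [3.2, -3.5, -2.0]
width: 0.0213
```

Call:
{"method": "apply_moves", "body": {"targets": [0,0,0.004,0,0,0,1,0,0,0.004,0,0,0,1]}}

```text
t: 25.72
tool_pos: [0.478, 0.05, 0.1223]
tool_rot: [3.141, -0.0, 0.241]
ft_force: [2.6, -4.8, -0.5]
width: 0.0213
```

Call:
{"method": "apply_moves", "body": {"targets": [0,0,0.004,0,0,0,1,0,0,0.004,0,0,0,1]}}

```text
t: 25.98
tool_pos: [0.478, 0.0501, 0.1213]
tool_rot: [3.141, -0.0, 0.241]
ft_force: [2.1, -4.6, -0.3]
width: 0.0211
```

Call:
{"method": "apply_moves", "body": {"targets": [0,0,0.003,0,0,0,1,0,0,0.003,0,0,0,1]}}

```text
t: 26.22
tool_pos: [0.478, 0.0501, 0.1205]
tool_rot: [3.141, -0.0, 0.241]
ft_force: [1.0, -4.2, -0.6]
width: 0.0214
```

Call:
{"method": "apply_moves", "body": {"targets": [0,0,0.003,0,0,0,1,0,0,0.003,0,0,0,1]}}

```text
t: 26.48
tool_pos: [0.478, 0.0501, 0.1198]
tool_rot: [3.141, -0.0, 0.241]
ft_force: [1.5, -5.0, -0.2]
width: 0.0215
```

Call:
{"method": "apply_moves", "body": {"targets": [0,0,0.003,0,0,0,1,0,0,0.003,0,0,0,1]}}

```text
t: 26.72
tool_pos: [0.4781, 0.0501, 0.1196]
tool_rot: [3.141, -0.0, 0.241]
ft_force: [-0.6, -5.1, 8.0]
width: 0.0215
```

Call:
{"method": "apply_moves", "body": {"targets": [0,0,0.003,0,0,0,1,0,0,0.003,0,0,0,1]}}

```text
t: 26.98
tool_pos: [0.4781, 0.0501, 0.1195]
tool_rot: [3.141, -0.0, 0.241]
ft_force: [-4.2, -6.1, 18.8]
width: 0.0216
```

Call:
{"method": "apply_moves", "body": {"targets": [0,0,0.003,0,0,0,1,0,0,0.003,0,0,0,1]}}

```text
t: 27.22
tool_pos: [0.4782, 0.0501, 0.1194]
tool_rot: [3.141, -0.001, 0.241]
ft_force: [-6.7, -6.1, 27.9]
width: 0.0216
```

Call:
{"method": "apply_moves", "body": {"targets": [0,0,-0.004,0,0,0,1,0,0,-0.007,0,0,0,1,0,0,-0.007,0,0,0,0.2,0,0,-0.007,0,0,0,-0.2,0,0,-0.007,0,0,0,-0.2,0,0,-0.007,0,0,0,-0.2]}}

```text
t: 27.98
tool_pos: [0.4778, 0.0502, 0.1192]
tool_rot: [-3.141, 0.0, 0.241]
ft_force: [0.2, 0.2, -1.1]
width: 0.0515
```

```bash
python3 - <<'E'
from h import *
s=observe();print(s["t"],s["tool_pos"],s["tool_rot"],s["ft_force"],s["width"])
c=cam("wrist"); crop(c,220,100,420,260,4,"w12c.png")
c=cam("side");crop(c,300,150,370,230,7,"s12.png")
E
```

```text
27.975 [0.47783569 0.05023291 0.1191622 ] [-3.14138386e+00  2.41705218e-04  2.40535918e-01] [ 0.18797623  0.16307932 -1.11501356] 0.05145655134756644
```

View pics/w12c.png

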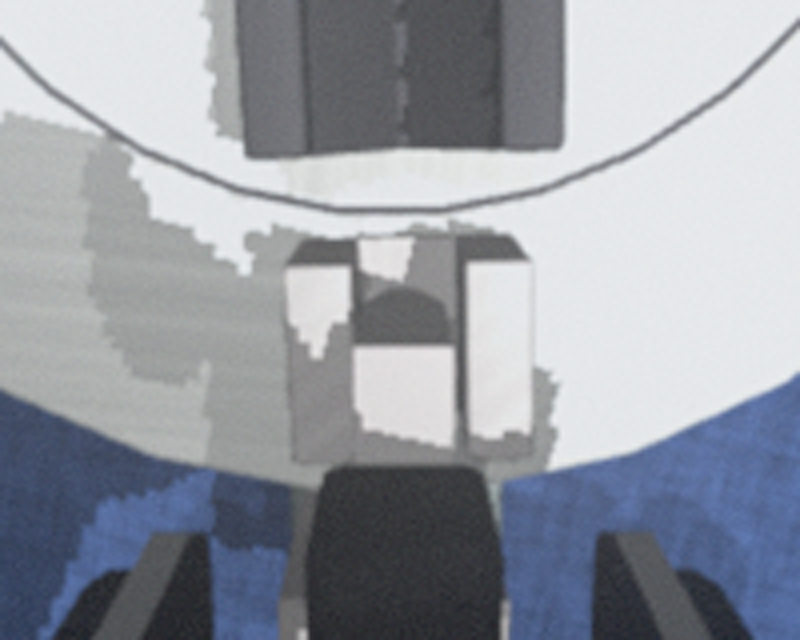

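View pics/s12.png

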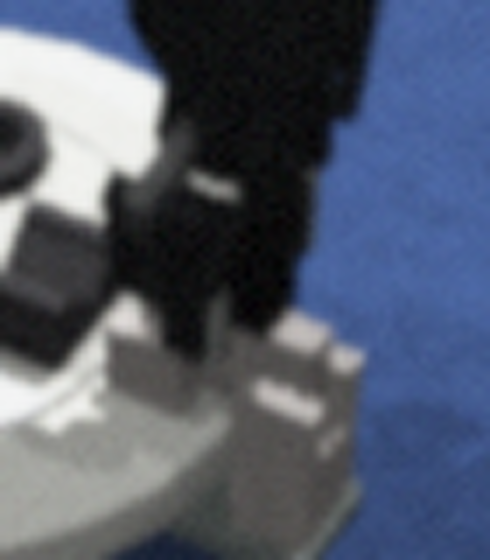

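Call:
{"method": "apply_moves", "body": {"targets": [0,0,-0.04,0,0,0,-0.3,0,0,-0.15,0,0,0,-0.3,0,0,-0.35,0,0,0,-0.3,-0.15,0,-0.5,0,0,0,-0.3,-0.3,0,-0.5,0,0,0,-0.3,-0.3,0,-0.5,0,0,0,-0.3,-0.3,0,-0.5,0,0,0,-0.3]}}

```text
t: 28.95
tool_pos: [0.4058, 0.0323, 0.2449]
tool_rot: [3.141, -0.002, 0.24]
ft_force: [0.8, 0.8, 0.3]
width: 0.0554
```

```bash
python3 - <<'E'
from h import *
s=observe();print(s["t"],s["tool_pos"],s["tool_rot"],s["ft_force"],s["width"])
c=cam("wrist"); np.savez("wf.npz",im=c["image"],pos=s["tool_pos"],rot=s["tool_rot"]); crop(c,260,110,380,230,5,"w13c.png")
u=proj(c,[(.4785,.05,.1)],s);print(u)
c=cam("side");crop(c,290,150,370,230,7,"s13.png")
cv2.imwrite("pics/t13.png",cam("top")["image"][:,:,::-1])
E
```

```text
28.95 [0.4057881  0.03230609 0.24492036] [ 3.14139288e+00 -1.65563685e-03  2.40343411e-01] [0.83422549 0.79436441 0.29255399] 0.05543373287112711
[[320.56138033 111.72833155]]
```

View pics/w13c.png

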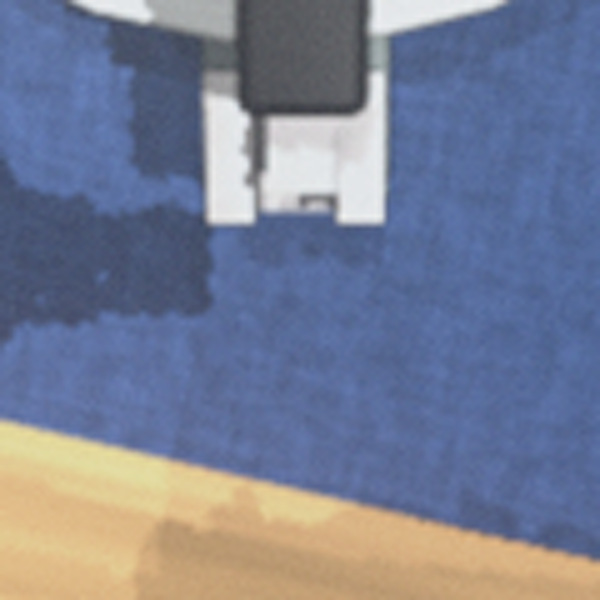

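View pics/s13.png

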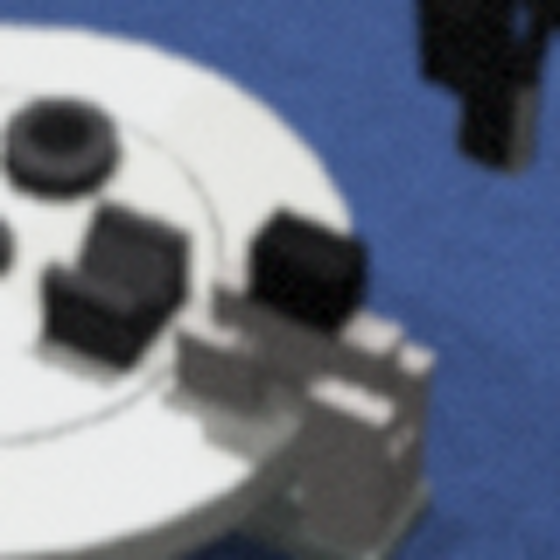

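View pics/t13.png

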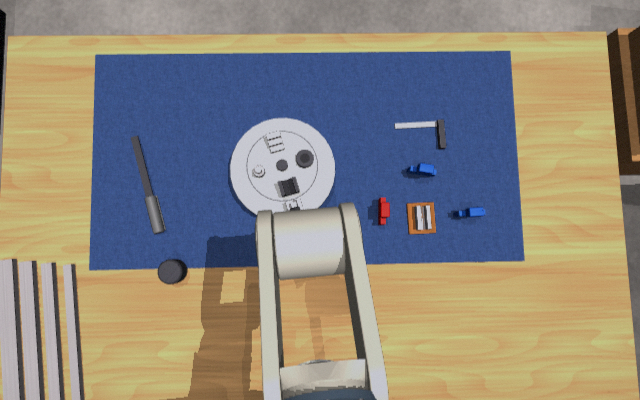

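```bash
python3 - <<'E'
from h import *
im=np.load("wf.npz")["im"][:,:,::-1]; cv2.imwrite("pics/wf.png",cv2.resize(im[60:160,275:365],None,fx=6,fy=6,interpolation=2))
E
```

```text
(no output)
```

View pics/wf.png

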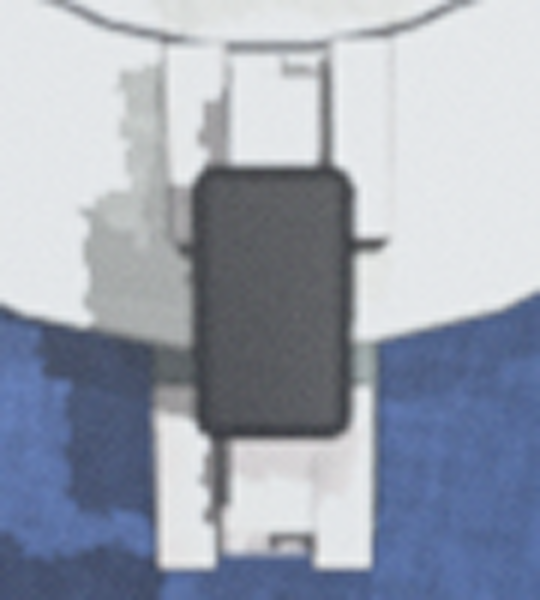

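```bash
python3 - <<'E'
from h import *
a=np.load("top0.npy").astype(int);b=cam("top")["image"].astype(int)
for n,(x0,y0,x1,y1) in dict(file=(125,130,170,240),pot=(150,255,195,290),square=(390,115,450,152)).items(): print(n,(abs(a-b)[y0:y1,x0:x1].max(2)>50).sum())
s=observe();print(s["t"],abs(s["joint_velocities"]).max(),s["ft_force"])
print(job_done())
E
```

```text
file 0
pot 0
square 0
29.15 0.005900988761429091 [-0.23471649  0.7839245  -0.54983908]
the job is handed in; nothing more can be done
None
```

I handed the job in at 29.2 s: the key is in both slots, upright by eye and released, and the gripper is clear of it.

**Turning the carousel:** I felt for the rim with closed fingertips and dragged it about 61° clockwise. The readings, taken between moves, showed 10–13 N radial and 4–7 N tangential. The wrist camera put the lug slot 2.3–3.2 mm off the post slot with the key still in its rest, inside the 6 mm asked for.

**Setting the key:** I took the black-gripped steel key from the rest and lowered it until it met the slot floors, where the tool height was within 0.2 mm of what I had worked out for home. The press reached about 28 N, above the 5–20 N advised but below the 40 N limit. I then unloaded it and let go.

**Last checks:**
- **Key:** the wrist and side pictures show it upright through both slots, about 24–26 mm in from the post's origin. I judged upright by eye and did not measure the angle.
- **Bystanders:** the file, square and punch pot show no change in the top picture.
- **Lug alignment (weakest check):** the lug was not drawn fully into line. It still stands about 2.1–2.5 mm off centre, inside the 4 mm limit.
- **Disagreement:** two wrist views placed the post about 1.5 mm apart, so each of these offsets could be off by a similar amount.

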